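# Clamp medicine bottles on a platform shaker and start the mix

## Task

Load the shaker with all the brown medicine bottles for a 15-minute mix: draw its sprung clamp bar out to the stop, where it stays by itself, then stand every bottle upright on the platform in a V notch of its own and push it home so that it touches both faces of the notch. With all of them home, let the bar back in so that it clamps the row, and after that turn the timer clockwise to 15 minutes (a quarter turn from zero). Leave the other things on the counter where they are.

Things in the scene. Friction and masses are not known exactly. Their poses are not given: they have to be found in the camera images.
- shaker: Platform shaker, fixed: white housing 270 (x) by 470 (y) by 74 mm high, on it an aluminium platform 235 by 360 mm, top 92 mm above the counter. Origin on the counter under the platform's middle; z up, +x from clamp bar to V notches (about away from the robot), +y left. Guide rods (10 mm) for the bar run along x at y = +168 and -168 mm, 16 mm above the platform.
- nest1 (a point): Point on the platform's top where the axis of a bottle stands when it touches both faces of the first V notch (shaker x +49.6, y +114 mm). Axes as the shaker's. The notches are in a fixed folded steel strip 30 mm high along the platform's far side; each is a 90 degree V, 60 mm wide, 30 mm deep, open to -x, 76 mm from the next.
- nest2 (a point): The same for the second notch (y +38 mm).
- nest3 (a point): The same for the third notch (y -38 mm).
- nest4 (a point): The same for the fourth notch (y -114 mm).
- clamp_bar (a joint): How far the sprung bar is drawn out to shaker -x, in m: 0 fully in, 0.006 resting on bottles that are home, 0.070 at its stop. An over-centre spring draws it in with 4 to 6 N, fading beyond 0.045; past about 0.058 it holds the bar out at the stop (up to 4 N). Pushed in past that point it closes by itself within about a second (damped, 30 N s/m).
- bar_handle (a point): Middle of the bar's pull handle: a level 12 mm rod along shaker y, 110 mm free between its stems, 45 mm above the platform, 34 mm clear of the bar, to be pinched from above. Axes as the shaker's; moves with the bar. The bar is behind it (+x): straight, 350 mm long, 14 mm thick, 4 to 30 mm above the platform; at the stop its rubber face is 64 mm clear of bottles that are home.
- timer (a joint): Mechanical timer, rad, clockwise from above: 0 is zero, one full turn is 60 minutes, so 15 minutes is 1.571; it stays where it is left (about 0.03 N m) and need not start at zero.
- timer_grip (a point): On the vertical axis of the timer knob, at pinching height, 114 mm above the counter, at shaker x -30, y -228 mm. The knob is a black 44 mm disc with an upright bar across it, 42 long, 14 thick, 32 mm high (top 7 mm above this point). At 0 the bar lies along shaker x and the white line on it points to -x (to the robot); at 15 minutes it points to +y. The frame turns with the knob.
- bottle1: Brown medicine bottle with a paper label and a white screw cap: body 50 mm in diameter and 66 mm high, cap 31 mm in diameter, 96 mm high in all, about 150 g, low centre of mass. Origin: centre of its underside, z up. Three or four of them stand on the counter left of the shaker, in any order; absent ones read None.
- bottle2: Brown medicine bottle with a paper label and a white screw cap: body 50 mm in diameter and 66 mm high, cap 31 mm in diameter, 96 mm high in all, about 150 g, low centre of mass. Origin: centre of its underside, z up. Three or four of them stand on the counter left of the shaker, in any order; absent ones read None.
- bottle3: Brown medicine bottle with a paper label and a white screw cap: body 50 mm in diameter and 66 mm high, cap 31 mm in diameter, 96 mm high in all, about 150 g, low centre of mass. Origin: centre of its underside, z up. Three or four of them stand on the counter left of the shaker, in any order; absent ones read None.
- bottle4: Brown medicine bottle with a paper label and a white screw cap: body 50 mm in diameter and 66 mm high, cap 31 mm in diameter, 96 mm high in all, about 150 g, low centre of mass. Origin: centre of its underside, z up. Three or four of them stand on the counter left of the shaker, in any order; absent ones read None.
- carton_orange: Bystander to be left alone: orange and white carton 85 x 55 x 40 mm, origin under its centre.
- carton_green: Bystander to be left alone: white and green carton 100 x 60 x 35 mm, origin under its centre.
- carton_red: Bystander to be left alone: small white and red carton 48 x 26 x 26 mm, origin under its centre.
- cup: Bystander to be left alone: white cup 72 mm wide, 85 mm high, origin under its centre.
- tape: Bystander to be left alone: roll of paper tape lying flat, 52 mm across, 25 mm high, origin under its centre.
- saline: Bystander to be left alone: clear bottle 62 mm in diameter, 150 mm high, origin under its centre.
- marker: Bystander to be left alone: black marker pen lying on the counter, 14 mm thick and about 140 mm long.

How it is judged (in metres and radians):
On the way, in this order (a step that is already met when the one before it is completed fails the run):
1. the clamp bar is drawn out to its stop and stays there, let go (value of joint clamp_bar above 0.066 m and contact force between clamp_bar and the fingers below 0.1 N), for 0.3 s.
2. with the bar still out, every bottle stands home in a notch, let go (value of joint clamp_bar above 0.06 m and (horizontal distance between bottle1 and nest1 below 0.003 m or horizontal distance between bottle1 and nest2 below 0.003 m or horizontal distance between bottle1 and nest3 below 0.003 m or horizontal distance between bottle1 and nest4 below 0.003 m) and angle between each of bottle1, bottle2, bottle3, bottle4's own z axis and vertical below 0.06 rad and z of bottle1 in the frame of shaker between 0.088 and 0.097 m and linear speed of each of bottle1, bottle2, bottle3, bottle4 below 0.02 m/s and contact force between each of bottle1, bottle2, bottle3, bottle4 and the fingers below 0.1 N and (horizontal distance between bottle2 and nest1 below 0.003 m or horizontal distance between bottle2 and nest2 below 0.003 m or horizontal distance between bottle2 and nest3 below 0.003 m or horizontal distance between bottle2 and nest4 below 0.003 m) and z of bottle2 in the frame of shaker between 0.088 and 0.097 m and (horizontal distance between bottle3 and nest1 below 0.003 m or horizontal distance between bottle3 and nest2 below 0.003 m or horizontal distance between bottle3 and nest3 below 0.003 m or horizontal distance between bottle3 and nest4 below 0.003 m) and z of bottle3 in the frame of shaker between 0.088 and 0.097 m and (horizontal distance between bottle4 and nest1 below 0.003 m or horizontal distance between bottle4 and nest2 below 0.003 m or horizontal distance between bottle4 and nest3 below 0.003 m or horizontal distance between bottle4 and nest4 below 0.003 m) and z of bottle4 in the frame of shaker between 0.088 and 0.097 m), for 0.2 s.
3. the bar is let in and rests on the row of bottles (value of joint clamp_bar between 0.002 and 0.01 m and (horizontal distance between bottle1 and nest1 below 0.003 m or horizontal distance between bottle1 and nest2 below 0.003 m or horizontal distance between bottle1 and nest3 below 0.003 m or horizontal distance between bottle1 and nest4 below 0.003 m) and angle between each of bottle1, bottle2, bottle3, bottle4's own z axis and vertical below 0.06 rad and z of bottle1 in the frame of shaker between 0.088 and 0.097 m and linear speed of each of bottle1, bottle2, bottle3, bottle4 below 0.02 m/s and (horizontal distance between bottle2 and nest1 below 0.003 m or horizontal distance between bottle2 and nest2 below 0.003 m or horizontal distance between bottle2 and nest3 below 0.003 m or horizontal distance between bottle2 and nest4 below 0.003 m) and z of bottle2 in the frame of shaker between 0.088 and 0.097 m and (horizontal distance between bottle3 and nest1 below 0.003 m or horizontal distance between bottle3 and nest2 below 0.003 m or horizontal distance between bottle3 and nest3 below 0.003 m or horizontal distance between bottle3 and nest4 below 0.003 m) and z of bottle3 in the frame of shaker between 0.088 and 0.097 m and (horizontal distance between bottle4 and nest1 below 0.003 m or horizontal distance between bottle4 and nest2 below 0.003 m or horizontal distance between bottle4 and nest3 below 0.003 m or horizontal distance between bottle4 and nest4 below 0.003 m) and z of bottle4 in the frame of shaker between 0.088 and 0.097 m), for 0.3 s.
4. the timer is set to 15 minutes (value of joint timer between 1.411 and 1.731 rad), for 0.2 s.
At the end, for the whole second after the job is handed in: Every bottle stands upright (within 0.06 rad) and still on the platform with its axis within 3 mm of a nest point, the clamp bar rests on the row (joint 0.002 to 0.010 m), and the timer reads 1.571 rad within 0.16 (all of step 3 and all of step 4); the robot touches nothing.
It fails at once if a bystander is moved more than 40 mm (distance of any of carton_orange, carton_green, carton_red, cup, tape, saline, marker from where it was at the start of the episode above 0.04 m).
Of bottle1, bottle2, bottle3, bottle4 only 3 to 4 are there at a start; the rules pass over those that are not, and their reading is None.
At some moment in a run one of bottle1, bottle2, bottle3, bottle4 may be knocked a few centimetres aside while the robot is not near it.
It also fails if it takes over 210 s, if anything falls off the work surface, if the arm or the gripper's body presses on something with over 40 N, if the wrist force passes 120 N, or if a joint passes its speed limit or range.

## Robot

A 6-joint arm with a two-finger parallel gripper is mounted at the origin on the work surface. World frame = base frame: x ahead of the robot, y to its left, z up, the work surface at z = 0. Lengths are in m, angles in degrees, forces in N, time in s.
With the tool pointing down it reaches from about 0.4 to 0.825 m from the base axis. Payload 7 kg.
Tool frame: the origin (TCP) lies between the finger pads; the fingertips stand 11 mm ahead of it and the grasp point (between the pads) lies 8 mm behind it; z points along the fingers, y is the direction in which the jaws open and shut (so a half turn about z gives the same grasp; the last joint's range is limited). The gripper opens to 88 mm and grips with 3 to 60 N. Pads are 19 mm wide; open, the fingers measure 130 mm over their backs; the gripper's body (78 mm by 193 mm) begins 47 mm behind the grasp point.
Start: joints at [80.506, 20.546, 0.682, 0, -70.136, -16.507], TCP at [0.296, 0.607, 0.238] pointing down, gripper open.
Joint ranges: [-176.03, 176.03], [-82.01, 121.73], [-58.28, 71.71], [-173.87, 95.51], [-174.79, -0.11], [-173.66, 173.66]. Speed limits (degrees/s): [136.94, 136.94, 172.46, 180, 180, 180].

## Interface

Orientations are given as [roll, pitch, yaw] about the fixed x, y, z axes, in that order (R = Rz(yaw) Ry(pitch) Rx(roll)).
In Python, from plant import r gives the robot as it stands.
- The arm moves only by the shell command python3 -m inch 'ROWS' [OPENING] [FORCE]. ROWS is JSON, a list of rows, each an object of numbers: "x", "y", "z": the shift along the tool's x, y, z as a fraction of full scale; "yaw": the turn about the tool's z as a fraction of full scale. In form: [{"x": .., "y": .., "z": .., "yaw": ..}, ...]. A call has 1 to 5 rows; each row shifts and turns the pose as measured when the row begins, along the tool's axes as they then stand; what a row does not reach is not made up. Full scale, the value 1, is 0.025 m for a shift and 4 degrees for a turn. A row lasts 1/12 s, in which the tool goes at most 41.7 mm and 7.16 degrees, less where a joint would pass 70% of its speed; a pose out of reach is approached as far as the arm can. A call with a number of a shift or a turn outside -1 to 1 is refused whole. A call with a gripper value outside its range is refused whole. OPENING is the opening, from -1 (shut) to 1 (fully open), set as the call begins (- or left out, the last holds). The fingers move at their own pace and stop on an object; FORCE is the grip in N (left out, the last holds). Time passes only in rows, so rows that do not move let the fingers close. It gives the time, the measured TCP pose, the force and the opening at its end, in the units of the state.
- r.get_state(): the state, without advancing time (a new reading comes with each control period).
- r.capture(name): name is "scene" or "top"; returns (picture, depth): 384x512x3 uint8, red, green, blue; 384x512 float32, m along the optical axis (not along the pixel's ray), 0 where there is no reading.
- r.camera_info(name): a dict with "mtx" (3x3 intrinsics, pixels), "k1" (the pictures are not rectified: a ray, as slopes to the right and down, at radius r is drawn at 1 + k1 r^2 times it, then the intrinsics apply), "pose" (4x4, takes a point from camera to world coordinates). Camera axes: x right, y down, z forward; pixel columns grow to the right and rows downward; lengths in m; the calibration is good to about 2 mm. A picture is of the moment at which its call begins. camera_info takes no time and is no camera call.
- r.close_job(): hands the job in, once; it reports no verdict.
The state is a dict: "time_s": time; "joints": joint angles; "qd": joint speeds; "joint_torque": joint torques, N m; "tcp_pos": TCP position; "eef_rot": TCP orientation; "contact_force": force on the tool from outside, world axes, zero at the start; "moment": the same for the moment, N m; "gripper_width": finger opening in m.
Only numpy, scipy, OpenCV 4.12 (cv2) and the standard library are available. Lean on these libraries where they do the work, as an engineer would, in place of code of your own. Each camera call takes 0.05 s, during which the arm holds its last target. There are 200 camera calls.

## Working session

There is one attempt and no reset: what is moved stays moved. The work goes in short steps, Python scripts to look and compute and a shell command to move; the robot and the scene stay as the last step left them, time stands still between calls to the robot, and variables do not carry over. Pictures are saved under pics/ and viewed, about 12 in all and at most 16, crops included, and the job is handed in when it is done.

```bash
ls; mkdir -p pics; python3 - <<'E'
from plant import r
import cv2,numpy as np
s=r.get_state();print({k:np.round(v,3).tolist() for k,v in s.items()})
for n in("top","scene"):
    p,d=r.capture(n);cv2.imwrite(f"pics/{n}0.png",p[:,:,::-1]);np.savez(f"pics/{n}0.npz",p=p,d=d)
    i=r.camera_info(n);print(n,np.round(i["mtx"],1).tolist(),i["k1"],np.round(i["pose"],3).tolist())
E
```

```text
pics
{'time_s': 0.0, 'joints': [80.508, 20.589, 0.634, -0.022, -70.135, -16.506], 'qd': [0.051, -0.006, -0.03, 0.011, -0.086, -0.022], 'joint_torque': [-0.001, -58.272, 29.306, 6.997, 0.007, -0.0], 'tcp_pos': [0.296, 0.606, 0.237], 'eef_rot': [179.907, -0.006, -26.006], 'contact_force': [0.226, -0.517, 0.379], 'moment': [-0.033, 0.014, -0.005], 'gripper_width': 0.088}
top [[366.6, 0.0, 252.0], [0.0, 366.6, 194.1], [0.0, 0.0, 1.0]] 0.0074774298564968126 [[0.006, -0.983, 0.183, 0.439], [-1.0, -0.009, -0.014, -0.017], [0.016, -0.183, -0.983, 1.12], [0.0, 0.0, 0.0, 1.0]]
scene [[421.9, 0.0, 254.7], [0.0, 421.9, 196.3], [0.0, 0.0, 1.0]] -0.158802340208509 [[-0.294, 0.811, -0.506, 1.2], [0.956, 0.258, -0.142, 0.124], [0.015, -0.525, -0.851, 1.082], [0.0, 0.0, 0.0, 1.0]]
```

View pics/top0.png

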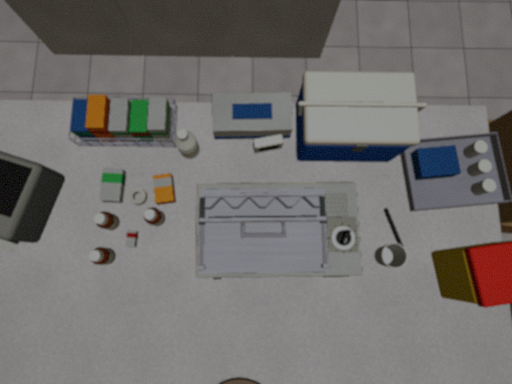

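View pics/scene0.png

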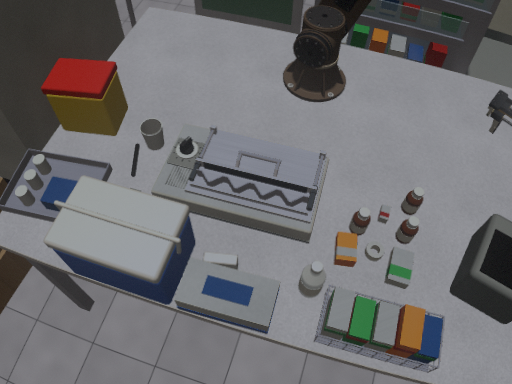

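```bash
cat > h.py <<'E'
import cv2,numpy as np
from plant import r
def rays(n,px):
    i=r.camera_info(n);u=cv2.undistortPoints(np.float64(px).reshape(-1,1,2),np.array(i["mtx"]),np.array([i["k1"],0,0,0.]))[:,0]
    P=np.array(i["pose"]);return P,u
def plane(n,px,z):
    P,u=rays(n,px);d=np.c_[u,np.ones(len(u))]@P[:3,:3].T
    return P[:3,3]+d*((z-P[2,3])/d[:,2])[:,None]
def cloud(n,d):
    h,w=d.shape;v,u=np.mgrid[:h,:w];P,q=rays(n,np.c_[u.ravel(),v.ravel()])
    X=np.c_[q,np.ones(len(q))]*d.ravel()[:,None]
    W=(X@P[:3,:3].T+P[:3,3]);W[d.ravel()==0]=np.nan;return W.reshape(h,w,3)
def proj(n,X):
    i=r.camera_info(n);T=np.linalg.inv(np.array(i["pose"]))
    return cv2.projectPoints(np.float64(X).reshape(-1,1,3),cv2.Rodrigues(T[:3,:3])[0],T[:3,3],np.array(i["mtx"]),np.array([i["k1"],0,0,0.]))[0][:,0]
def snap(name,n="top",box=None,k=1):
    p,d=r.capture(n);np.savez(f"pics/{name}.npz",p=p,d=d)
    q=p if box is None else p[box[1]:box[3],box[0]:box[2]]
    cv2.imwrite(f"pics/{name}.png",cv2.resize(q,None,fx=k,fy=k,interpolation=cv2.INTER_CUBIC)[:,:,::-1]);return p,d
def caps(n,p,d):
    W=cloud(n,d);m=((W[...,2]>.084)&(W[...,2]<.11)&(W[...,1]>.2)&(p.min(2)>120)).astype(np.uint8)
    out=[]
    for c in cv2.findContours(m,0,2)[0]:
        if cv2.contourArea(c)<25:continue
        M=np.zeros_like(m);cv2.drawContours(M,[c],-1,1,-1);px=np.argwhere(M)[:,::-1]
        out.append(np.r_[plane(n,[px.mean(0)],.096)[0,:2],np.nanmedian(W[M>0],axis=0),len(px)])
    return np.array(out)
E
python3 - <<'E'
from h import *
np.set_printoptions(precision=4,suppress=True)
for n in("top","scene"):
    f=np.load(f"pics/{n}0.npz");p,d=f["p"],f["d"];W=cloud(n,d);print(n);print(caps(n,p,d))
    z=W[...,2];roi=(W[...,0]>.2)&(W[...,0]<.65)&(abs(W[...,1]+.02)<.35)
    for a,b in((.066,.082),(.086,.098)):
        m=((z>a)&(z<b)&roi).astype(np.uint8)
        m=cv2.morphologyEx(m,cv2.MORPH_CLOSE,np.ones((25,25)))
        c=max(cv2.findContours(m,0,2)[0],key=cv2.contourArea)
        zz=np.nanmedian(z[(z>a)&(z<b)&roi]);q=plane(n,c[:,0],zz)[:,:2].astype(np.float32)
        print(zz,cv2.minAreaRect(q))
    # knob: points above .1 in dark
    m=(z>.108)&(z<.13)&(W[...,1]<-.18)&roi
    print("knob",np.nanmedian(W[m],axis=0),m.sum())
p=np.load("pics/top0.npz")["p"][175:285,185:370];cv2.imwrite("pics/c0.png",cv2.resize(p,None,fx=4.3,fy=4.3,interpolation=2)[:,:,::-1])
E
```

```text
top
[[  0.4558   0.3995   0.4568   0.3992   0.0963  93.    ]
 [  0.5582   0.3949   0.5587   0.3949   0.0956  89.    ]
 [  0.571    0.2573   0.5709   0.2571   0.0958  89.    ]
 [  0.8394   0.3629   0.8339   0.3568   0.1085 106.    ]]
0.07386597168693232 ((0.5251190662384033, -0.10578411817550659), (0.24996265769004822, 0.4692036807537079), 0.5306947827339172)
0.09176425089010298 ((0.5301840305328369, -0.0973970890045166), (0.23440276086330414, 0.4346492886543274), 1.1435747146606445)
knob [ 0.5503 -0.2291  0.1155] 527
scene
[[  0.8571   0.3642   0.8615   0.3615   0.108  752.    ]
 [  0.5561   0.3961   0.5566   0.3959   0.0964  81.    ]
 [  0.57     0.2593   0.5701   0.2596   0.0953  80.    ]
 [  0.4542   0.4008   0.4545   0.401    0.096   73.    ]]
0.07378123448027551 ((0.5287470817565918, -0.10258503258228302), (0.25193342566490173, 0.46874818205833435), 0.5650106072425842)
0.09144963892117841 ((0.5308045744895935, -0.0970274955034256), (0.23918814957141876, 0.43579354882240295), 0.9892389178276062)
knob [ 0.5562 -0.2266  0.1151] 457
```

View pics/c0.png

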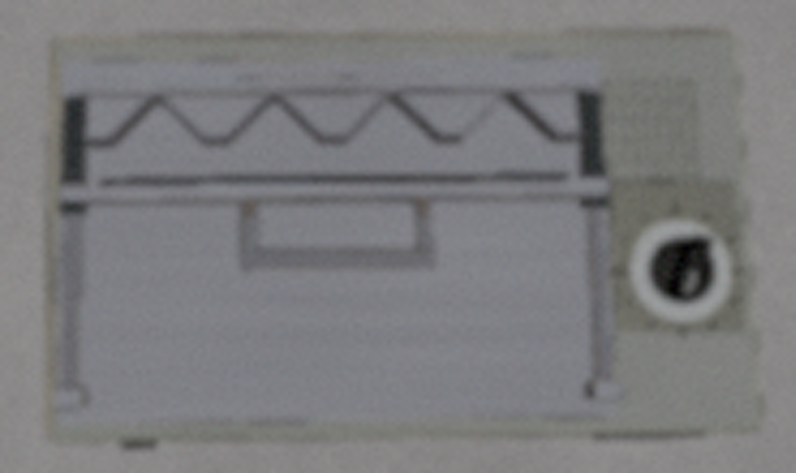

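```bash
python3 - <<'E'
from h import *
np.set_printoptions(precision=4,suppress=True)
for n in("top","scene"):
    f=np.load(f"pics/{n}0.npz");p,d=f["p"],f["d"];W=cloud(n,d);print(n)
    x,y,z=W[...,0],W[...,1],W[...,2];roi=(x>.38)&(x<.66)&(y>-.29)&(y<.16)
    for nm,zz,a,b,ylo in(("high",.143,.130,.150,-.19),("mid",.122,.113,.129,-.2),("plat",.092,.086,.098,-.195),("knob",.121,.112,.13,-.29)):
        m=(roi&(z>a)&(z<b)&(y>ylo)&((y<-.19)|(nm!="knob"))).astype(np.uint8)
        if nm=="plat": m=cv2.morphologyEx(m,cv2.MORPH_CLOSE,np.ones((15,15)))
        for c in cv2.findContours(m,0,1)[0]:
            if len(c)<12: continue
            q=plane(n,c[:,0],zz)[:,:2].astype(np.float32);R=cv2.minAreaRect(q);print(nm,len(c),np.round(R[0],4),np.round(R[1],4),round(R[2],2))
    # knob white line
    q=p[(y<-.19)&(y>-.29)&roi]
f=np.load("pics/top0.npz")["p"];g=f[205:270,310:375];a=cv2.resize(g,None,fx=6,fy=6,interpolation=2)
f=np.load("pics/scene0.npz")["p"];g=f[120:175,155:220];b=cv2.resize(g,(390,390),interpolation=2)
cv2.imwrite("pics/k0.png",np.clip(np.hstack([a,b])[:,:,::-1]*1.6,0,255))
E
```

```text
top
high 132 [ 0.5258 -0.0624] [0.04   0.1198] 0.42
mid 30 [0.4329 0.106 ] [0.0237 0.016 ] 1.77
mid 15 [0.4646 0.1071] [0.0185 0.0054] 1.83
mid 501 [ 0.5827 -0.0426] [0.079  0.3122] 1.84
plat 386 [ 0.5285 -0.0387] [0.2347 0.3152] 0.53
knob 24 [ 0.4376 -0.2314] [0.0161 0.0188] 88.28
knob 51 [ 0.4859 -0.2288] [0.0671 0.0068] 1.83
knob 29 [ 0.5077 -0.2828] [0.0109 0.0357] 87.62
knob 110 [ 0.5797 -0.2127] [0.0834 0.0449] 1.86
scene
high 117 [ 0.528  -0.0584] [0.044 0.121] 2.8
mid 13 [0.5253 0.1084] [0.0167 0.0056] 12.56
mid 528 [ 0.5792 -0.0406] [0.0929 0.3182] 1.52
mid 20 [0.4294 0.1078] [0.0225 0.0174] 11.73
plat 345 [ 0.5301 -0.038 ] [0.2391 0.3175] 0.93
knob 117 [ 0.5622 -0.2118] [0.1253 0.0453] 5.39
knob 26 [ 0.5099 -0.2836] [0.017  0.0436] 72.7
knob 29 [ 0.4698 -0.2258] [0.007  0.0474] 89.21
knob 17 [ 0.4354 -0.2282] [0.0203 0.015 ] 20.17[ WARN:0@0.756] global loadsave.cpp:1063 imwrite_ Unsupported depth image for selected encoder is fallbacked to CV_8U.
```

View pics/k0.png

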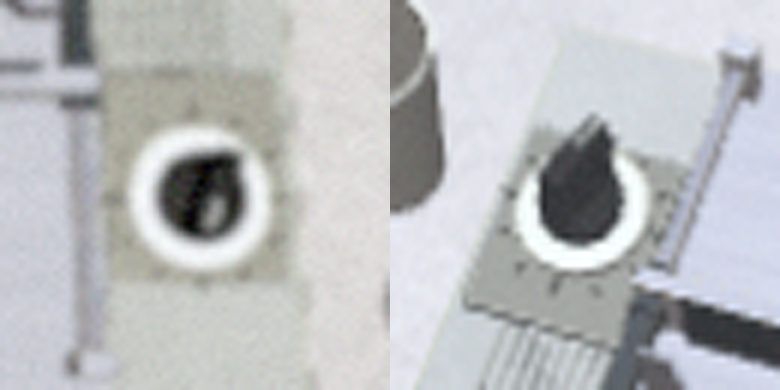

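```bash
python3 - <<'E'
from h import *
np.set_printoptions(precision=4,suppress=True)
o=lambda P:(np.array(P)+.5)/4.3-.5+[185,175]
print("rods",plane("top",o([(70,385),(74,215),(602,385),(595,215)]),.111)[:,:2])
print("handle rod",plane("top",o([(240,259),(434,259)]),.14)[:,:2])
print("bar",plane("top",o([(62,191),(608,187)]),.122)[:,:2])
print("apex",plane("top",o([(160,95),(273,95),(388,95),(503,95)]),.122)[:,:2])
print("apex lo",plane("top",o([(160,95),(273,95),(388,95),(503,95)]),.092)[:,:2])
# white ring
for n,box in(("top",(325,215,365,260)),("scene",(170,130,206,170))):
    p=np.load(f"pics/{n}0.npz")["p"];x0,y0,x1,y1=box;g=p[y0:y1,x0:x1].astype(int)
    m=(g.min(2)>(185 if n=="scene" else 150)).astype(np.uint8)
    m[:]=cv2.morphologyEx(m,2,np.ones((2,2)))
    c=max(cv2.findContours(m,0,1)[0],key=cv2.contourArea);E=cv2.fitEllipse(cv2.convexHull(c));px=np.array(E[0])+[x0,y0]
    print(n,px,E[1],plane(n,[px],.08)[0],plane(n,[px],.075)[0])
E
```

```text
rods [[ 0.4339  0.105 ]
 [ 0.5407  0.1059]
 [ 0.436  -0.2297]
 [ 0.5433 -0.2285]]
handle rod [[ 0.5113 -0.0011]
 [ 0.5122 -0.1215]]
bar [[ 0.5548  0.1126]
 [ 0.5601 -0.2351]]
apex [[ 0.6173  0.0518]
 [ 0.6179 -0.0208]
 [ 0.6186 -0.0948]
 [ 0.6192 -0.1691]]
apex lo [[ 0.6226  0.0539]
 [ 0.6233 -0.0209]
 [ 0.624  -0.0972]
 [ 0.6246 -0.1736]]Traceback (most recent call last):
  File "<stdin>", line 14, in <module>
ValueError: max() iterable argument is empty
```

```bash
I="python3 -m inch"
$I '[{"yaw":1},{"yaw":1},{"yaw":1},{"yaw":1},{"yaw":1}]' 1 20 
$I '[{"yaw":1},{"yaw":1},{"yaw":1},{"yaw":1},{"yaw":1}]'
$I '[{"yaw":1},{"yaw":1},{"yaw":1},{"yaw":1},{"yaw":1}]'
python3 -c "
from plant import r;print(r.get_state()['joints'])"
```

```text
[ 8.05069644e+01  2.05859767e+01  6.38182940e-01 -1.81497626e-02
 -7.01364002e+01 -1.65061502e+01]validation failed for argument at $[0]...
validation failed for argument at $[0]...
validation failed for argument at $[0]...
```

```bash
I="python3 -m inch"
$I '[{"x":0,"y":0,"z":0,"yaw":1},{"x":0,"y":0,"z":0,"yaw":1},{"x":0,"y":0,"z":0,"yaw":1},{"x":0,"y":0,"z":0,"yaw":1},{"x":0,"y":0,"z":0,"yaw":1}]' 1 20 
$I '[{"x":0,"y":0,"z":0,"yaw":1},{"x":0,"y":0,"z":0,"yaw":1},{"x":0,"y":0,"z":0,"yaw":1},{"x":0,"y":0,"z":0,"yaw":1},{"x":0,"y":0,"z":0,"yaw":1}]'
$I '[{"x":0,"y":0,"z":0,"yaw":1},{"x":0,"y":0,"z":0,"yaw":1},{"x":0,"y":0,"z":0,"yaw":1},{"x":0,"y":0,"z":0,"yaw":1},{"x":0,"y":0,"z":0,"yaw":1}]'
```

```text
time_s: 0.52
tcp_pos: [0.2952, 0.6051, 0.2338]
eef_rot: [179.7, -0.2, -46.7]
contact_force: [0.3, 0.2, 0.1]
gripper_width: 0.0879
time_s: 0.93
tcp_pos: [0.2946, 0.6037, 0.2308]
eef_rot: [179.5, -0.5, -67.8]
contact_force: [0.0, -0.0, -0.9]
gripper_width: 0.0877
time_s: 1.35
tcp_pos: [0.294, 0.6024, 0.2279]
eef_rot: [179.6, -0.9, -88.9]
contact_force: [-0.7, -0.6, 0.1]
gripper_width: 0.0878
```

```bash
I="python3 -m inch"
$I '[{"x":1,"y":-0.32,"z":-0.03,"yaw":0},{"x":1,"y":-0.32,"z":-0.03,"yaw":0},{"x":1,"y":-0.32,"z":-0.03,"yaw":0},{"x":1,"y":-0.32,"z":-0.03,"yaw":0},{"x":1,"y":-0.32,"z":-0.03,"yaw":0}]'
$I '[{"x":1,"y":-0.32,"z":-0.03,"yaw":0},{"x":1,"y":-0.32,"z":-0.03,"yaw":0},{"x":1,"y":-0.32,"z":-0.03,"yaw":0},{"x":1,"y":-0.32,"z":-0.03,"yaw":0},{"x":1,"y":-0.32,"z":-0.03,"yaw":0}]'
$I '[{"x":1,"y":-0.32,"z":-0.03,"yaw":0},{"x":1,"y":-0.32,"z":-0.03,"yaw":0},{"x":1,"y":-0.32,"z":-0.03,"yaw":0},{"x":1,"y":-0.32,"z":-0.03,"yaw":0},{"x":1,"y":-0.32,"z":-0.03,"yaw":0}]'
$I '[{"x":1,"y":-0.32,"z":-0.03,"yaw":0},{"x":1,"y":-0.32,"z":-0.03,"yaw":0},{"x":1,"y":-0.32,"z":-0.03,"yaw":0},{"x":1,"y":-0.32,"z":-0.03,"yaw":0},{"x":1,"y":-0.32,"z":-0.03,"yaw":0}]'
```

```text
time_s: 1.77
tcp_pos: [0.3347, 0.4765, 0.2284]
eef_rot: [179.5, -1.3, -88.9]
contact_force: [0.2, 0.4, -0.2]
gripper_width: 0.0877
time_s: 2.18
tcp_pos: [0.3773, 0.3449, 0.2331]
eef_rot: [179.4, -1.5, -88.9]
contact_force: [-0.3, 0.4, 0.7]
gripper_width: 0.0876
time_s: 2.6
tcp_pos: [0.4198, 0.2134, 0.2389]
eef_rot: [179.3, -1.5, -88.9]
contact_force: [0.2, -0.2, 0.2]
gripper_width: 0.0877
time_s: 3.02
tcp_pos: [0.462, 0.0822, 0.2452]
eef_rot: [179.2, -1.5, -88.8]
contact_force: [0.8, -0.4, -0.2]
gripper_width: 0.0878
```

```bash
I="python3 -m inch"
$I '[{"x":1,"y":-0.4,"z":0,"yaw":0},{"x":1,"y":-0.4,"z":0.2,"yaw":0},{"x":1,"y":-0.4,"z":0.4,"yaw":0},{"x":1,"y":-0.4,"z":0.4,"yaw":0},{"x":1,"y":-0.4,"z":0.4,"yaw":0}]'
$I '[{"x":0.5,"y":0,"z":0.5,"yaw":0},{"x":0,"y":0,"z":0.5,"yaw":0},{"x":0,"y":0,"z":0.3,"yaw":0},{"x":0,"y":0,"z":-0.02,"yaw":0},{"x":0,"y":0,"z":-0.02,"yaw":0}]'
python3 - <<'E'
from h import *
a,_=snap("t1","top");b,_=snap("s1","scene")
print(r.get_state()["tcp_pos"])
c=np.hstack([cv2.resize(a[175:285,200:350],(420,308),interpolation=2),cv2.resize(b[90:230,170:340],(374,308),interpolation=2)])
cv2.imwrite("pics/v1.png",c[:,:,::-1])
E
```

```text
time_s: 3.43
tcp_pos: [0.5159, -0.0492, 0.214]
eef_rot: [179.4, -1.4, -88.8]
contact_force: [0.6, 0.4, 0.5]
gripper_width: 0.0875
time_s: 3.85
tcp_pos: [0.5149, -0.0686, 0.1778]
eef_rot: [179.1, -1.5, -89.1]
contact_force: [0.6, 0.9, 0.3]
gripper_width: 0.0875
[ 0.51523088 -0.06819544  0.17837578]
```

View pics/v1.png

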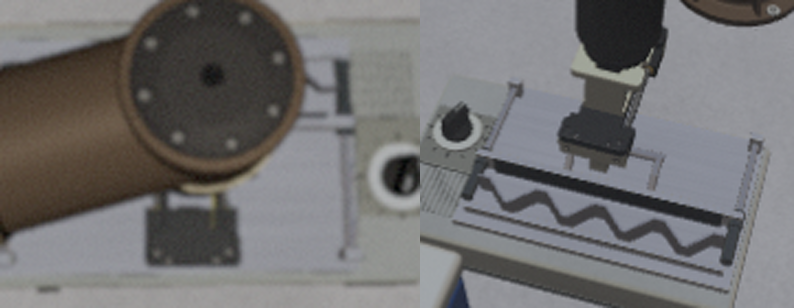

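```bash
I="python3 -m inch"
$I '[{"x":-0.2,"y":0.15,"z":-0.02,"yaw":0},{"x":0,"y":0,"z":-0.02,"yaw":0},{"x":0,"y":0,"z":-0.02,"yaw":0},{"x":0,"y":0,"z":-0.02,"yaw":0},{"x":0,"y":0,"z":-0.02,"yaw":0}]' -0.4
$I '[{"x":0,"y":0,"z":0.4,"yaw":0},{"x":0,"y":0,"z":0.4,"yaw":0},{"x":0,"y":0,"z":0.4,"yaw":0},{"x":0,"y":0,"z":0.25,"yaw":0},{"x":0,"y":0,"z":-0.02,"yaw":0}]'
```

```text
time_s: 4.37
tcp_pos: [0.5123, -0.0604, 0.184]
eef_rot: [179.4, -1.4, -88.9]
contact_force: [-0.7, 0.5, 0.4]
gripper_width: 0.0596
time_s: 4.78
tcp_pos: [0.512, -0.0611, 0.1451]
eef_rot: [179.5, -1.4, -88.9]
contact_force: [0.4, 0.9, -0.1]
gripper_width: 0.0284
```

```bash
I="python3 -m inch"
$I '[{"x":0,"y":0,"z":0.2,"yaw":0},{"x":0,"y":0,"z":0.16,"yaw":0},{"x":0,"y":0,"z":-0.02,"yaw":0},{"x":0,"y":0,"z":-0.02,"yaw":0}]' -0.4
$I '[{"x":0,"y":0,"z":-0.02,"yaw":0},{"x":0,"y":0,"z":-0.02,"yaw":0},{"x":0,"y":0,"z":-0.02,"yaw":0},{"x":0,"y":0,"z":-0.02,"yaw":0},{"x":0,"y":0,"z":-0.02,"yaw":0}]' -1 30
```

```text
time_s: 5.12
tcp_pos: [0.5115, -0.0617, 0.1353]
eef_rot: [179.4, -1.4, -88.9]
contact_force: [0.1, 0.4, -0.3]
gripper_width: 0.0262
time_s: 5.53
tcp_pos: [0.5093, -0.0617, 0.1369]
eef_rot: [179.2, -1.4, -89.0]
contact_force: [4.8, -2.7, -12.0]
gripper_width: 0.011
```

```bash
I="python3 -m inch"
$I '[{"x":0,"y":0.5,"z":0,"yaw":0},{"x":0,"y":0.6,"z":0,"yaw":0},{"x":0,"y":0.6,"z":0,"yaw":0},{"x":0,"y":0.5,"z":0,"yaw":0},{"x":0,"y":0.3,"z":0,"yaw":0}]'
$I '[{"x":0,"y":0.2,"z":0,"yaw":0},{"x":0,"y":0.2,"z":0,"yaw":0}]'
```

```text
time_s: 5.95
tcp_pos: [0.4553, -0.0628, 0.1369]
eef_rot: [-179.9, -1.4, -88.9]
contact_force: [4.1, -1.6, -8.6]
gripper_width: 0.0106
time_s: 6.12
tcp_pos: [0.4445, -0.063, 0.1369]
eef_rot: [-179.9, -1.4, -88.9]
contact_force: [-0.3, 0.4, -3.4]
gripper_width: 0.011
```

```bash
I="python3 -m inch"
$I '[{"x":0,"y":0.2,"z":0,"yaw":0},{"x":0,"y":0.1,"z":0,"yaw":0},{"x":0,"y":0.1,"z":0,"yaw":0}]'
$I '[{"x":0,"y":0,"z":0,"yaw":0},{"x":0,"y":0,"z":0,"yaw":0},{"x":0,"y":0,"z":0,"yaw":0}]' -0.5
$I '[{"x":0,"y":0,"z":-0.4,"yaw":0},{"x":0,"y":0,"z":-0.6,"yaw":0},{"x":0,"y":0,"z":-1,"yaw":0},{"x":0,"y":0,"z":-1,"yaw":0},{"x":0,"y":0,"z":-1,"yaw":0}]'
```

```text
time_s: 6.37
tcp_pos: [0.4393, -0.063, 0.137]
eef_rot: [-179.2, -1.4, -88.8]
contact_force: [18.2, -10.2, -25.0]
gripper_width: 0.011
time_s: 6.62
tcp_pos: [0.4406, -0.063, 0.1379]
eef_rot: [-179.1, -1.4, -88.8]
contact_force: [-0.4, -0.1, 0.2]
gripper_width: 0.0207
time_s: 7.03
tcp_pos: [0.4352, -0.061, 0.2382]
eef_rot: [-179.7, -1.5, -88.8]
contact_force: [0.5, -0.0, 0.7]
gripper_width: 0.0217
```

```bash
I="python3 -m inch"
$I '[{"x":-1,"y":-0.44,"z":0,"yaw":0},{"x":-1,"y":-0.44,"z":0,"yaw":0},{"x":-1,"y":-0.44,"z":0,"yaw":0},{"x":-1,"y":-0.44,"z":0,"yaw":0},{"x":-1,"y":-0.44,"z":0,"yaw":0}]' 0.14 10
$I '[{"x":-1,"y":-0.44,"z":0,"yaw":0},{"x":-1,"y":-0.44,"z":0,"yaw":0},{"x":-1,"y":-0.44,"z":0,"yaw":0},{"x":-1,"y":-0.44,"z":0,"yaw":0},{"x":-1,"y":-0.44,"z":0,"yaw":0}]'
$I '[{"x":-1,"y":-0.44,"z":0,"yaw":0},{"x":-1,"y":-0.44,"z":0,"yaw":0},{"x":0,"y":0,"z":0,"yaw":0},{"x":0,"y":0,"z":0,"yaw":0}]'
python3 - <<'E'
from h import *
np.set_printoptions(precision=4,suppress=True)
for n in("top","scene"):p,d=snap(n[0]+"2",n);print(caps(n,p,d))
E
```

```text
time_s: 7.45
tcp_pos: [0.4905, 0.0673, 0.2472]
eef_rot: [-178.8, -1.2, -89.1]
contact_force: [0.3, -0.1, 0.6]
gripper_width: 0.0474
time_s: 7.87
tcp_pos: [0.5446, 0.2004, 0.249]
eef_rot: [-178.7, -1.1, -89.0]
contact_force: [1.6, 0.5, 0.7]
gripper_width: 0.05
time_s: 8.2
tcp_pos: [0.5676, 0.2587, 0.2486]
eef_rot: [-178.7, -1.2, -88.8]
contact_force: [-0.5, 0.7, -0.7]
gripper_width: 0.0494
[[  0.4558   0.3991   0.4567   0.3995   0.0956  98.    ]
 [  0.5707   0.2569   0.571    0.2566   0.0957  94.    ]
 [  0.8643   0.3642   0.8585   0.3595   0.1087 440.    ]]
[[  0.8572   0.364    0.8612   0.3611   0.108  777.    ]
 [  0.5565   0.3962   0.5566   0.3959   0.0961  83.    ]
 [  0.5702   0.259    0.5695   0.2593   0.0952  82.    ]
 [  0.4543   0.4009   0.4541   0.4004   0.0957  74.    ]]
```

```bash
I="python3 -m inch"
$I '[{"x":0,"y":-0.1,"z":1,"yaw":0},{"x":0,"y":0,"z":1,"yaw":0},{"x":0,"y":0,"z":1,"yaw":0},{"x":0,"y":0,"z":1,"yaw":0},{"x":0,"y":0,"z":0,"yaw":0}]'
```

```text
time_s: 8.72
tcp_pos: [0.5726, 0.2526, 0.1508]
eef_rot: [-178.3, -0.9, -89.0]
contact_force: [-0.6, -0.3, -1.3]
gripper_width: 0.0496
```

Tips at 0.140, above the cap. Correct and descend the last 72 mm.

```bash
I="python3 -m inch"
$I '[{"x":-0.2,"y":0.08,"z":0.5,"yaw":0},{"x":-0.05,"y":0,"z":0.7,"yaw":0},{"x":-0.04,"y":0,"z":0.7,"yaw":0},{"x":-0.04,"y":0,"z":0.7,"yaw":0},{"x":0,"y":0,"z":0.1,"yaw":0}]'
$I '[{"x":0,"y":0,"z":0,"yaw":0}]'
```

```text
time_s: 9.13
tcp_pos: [0.5744, 0.2575, 0.0895]
eef_rot: [-177.9, -0.7, -89.1]
contact_force: [-0.1, -0.2, -0.5]
gripper_width: 0.05
time_s: 9.22
tcp_pos: [0.5746, 0.2571, 0.0905]
eef_rot: [-177.9, -0.7, -89.1]
contact_force: [-0.1, 0.6, 0.2]
gripper_width: 0.0499
```

```bash
I="python3 -m inch"
$I '[{"x":0,"y":0.16,"z":0.25,"yaw":0},{"x":0,"y":0,"z":0.2,"yaw":0},{"x":0,"y":0,"z":0,"yaw":0}]'
$I '[{"x":0,"y":0,"z":0,"yaw":0},{"x":0,"y":0,"z":0,"yaw":0},{"x":0,"y":0,"z":0,"yaw":0},{"x":0,"y":0,"z":0,"yaw":0},{"x":0,"y":0,"z":0,"yaw":0}]' -1 12
```

```text
time_s: 9.47
tcp_pos: [0.5723, 0.2572, 0.0829]
eef_rot: [-177.7, -0.6, -89.1]
contact_force: [0.5, -0.4, 0.4]
gripper_width: 0.0498
time_s: 9.88
tcp_pos: [0.5728, 0.2577, 0.0851]
eef_rot: [-177.6, -0.5, -89.1]
contact_force: [0.0, 0.7, -2.5]
gripper_width: 0.031
```

```bash
I="python3 -m inch"
$I '[{"x":0,"y":0,"z":-0.4,"yaw":0},{"x":0,"y":0,"z":-0.8,"yaw":0},{"x":0,"y":0,"z":-1,"yaw":0},{"x":0,"y":0,"z":-1,"yaw":0},{"x":0,"y":0,"z":-1,"yaw":0}]'
$I '[{"x":0.3,"y":0,"z":-1,"yaw":0},{"x":0.6,"y":0,"z":-1,"yaw":0},{"x":1,"y":0,"z":-0.6,"yaw":0},{"x":1,"y":0,"z":0,"yaw":0},{"x":1,"y":0,"z":0,"yaw":0}]'
$I '[{"x":1,"y":0,"z":0,"yaw":0},{"x":1,"y":0,"z":0,"yaw":0},{"x":1,"y":0,"z":0,"yaw":0},{"x":1,"y":0,"z":0,"yaw":0},{"x":1,"y":0,"z":0,"yaw":0}]'
```

```text
time_s: 10.3
tcp_pos: [0.5645, 0.2557, 0.1881]
eef_rot: [-178.3, -1.0, -89.2]
contact_force: [-0.4, 0.0, -1.1]
gripper_width: 0.0311
time_s: 10.72
tcp_pos: [0.5654, 0.1614, 0.268]
eef_rot: [-177.7, -0.6, -88.8]
contact_force: [0.5, -0.2, -1.3]
gripper_width: 0.0309
time_s: 11.13
tcp_pos: [0.5666, 0.0307, 0.2749]
eef_rot: [-177.4, -0.5, -88.7]
contact_force: [0.4, -0.2, -1.5]
gripper_width: 0.0314
```

```bash
I="python3 -m inch"
$I '[{"x":1,"y":0,"z":0,"yaw":0},{"x":1,"y":0,"z":0,"yaw":0},{"x":1,"y":0,"z":0,"yaw":0},{"x":1,"y":0,"z":0,"yaw":0},{"x":1,"y":0,"z":0,"yaw":0}]'
$I '[{"x":1,"y":0,"z":0,"yaw":0},{"x":0.9,"y":0,"z":0,"yaw":0},{"x":0.5,"y":0,"z":0,"yaw":0},{"x":0,"y":0,"z":0,"yaw":0},{"x":0,"y":0,"z":0,"yaw":0}]'
```

```text
time_s: 11.55
tcp_pos: [0.5672, -0.1006, 0.28]
eef_rot: [-177.3, -0.4, -88.6]
contact_force: [0.9, -0.0, -2.7]
gripper_width: 0.0309
time_s: 11.97
tcp_pos: [0.5663, -0.1684, 0.2835]
eef_rot: [-177.3, -0.4, -88.9]
contact_force: [1.2, 0.4, -1.3]
gripper_width: 0.0313
```

```bash
I="python3 -m inch"
$I '[{"x":0.25,"y":0,"z":0.6,"yaw":0},{"x":0,"y":0,"z":0.9,"yaw":0},{"x":0,"y":0,"z":0.9,"yaw":0},{"x":0,"y":0,"z":0.7,"yaw":0},{"x":0,"y":0,"z":0.3,"yaw":0}]'
$I '[{"x":0,"y":0,"z":0,"yaw":0},{"x":0,"y":0,"z":0,"yaw":0}]'
```

```text
time_s: 12.38
tcp_pos: [0.5723, -0.1728, 0.2013]
eef_rot: [-176.8, -0.4, -88.8]
contact_force: [-0.9, -1.1, -1.6]
gripper_width: 0.0308
time_s: 12.55
tcp_pos: [0.5716, -0.1714, 0.2002]
eef_rot: [-177.0, -0.4, -88.7]
contact_force: [0.8, -0.1, -1.1]
gripper_width: 0.0308
```

```bash
I="python3 -m inch"
$I '[{"x":0.12,"y":0.05,"z":0.5,"yaw":0},{"x":0,"y":0,"z":0.3,"yaw":0},{"x":0,"y":0,"z":0.15,"yaw":0}]'
$I '[{"x":0,"y":0,"z":0,"yaw":0},{"x":0,"y":0,"z":0,"yaw":0}]'
python3 - <<'E'
from h import *
b,_=snap("s3","scene")
cv2.imwrite("pics/v3.png",cv2.resize(b[110:240,150:330],(720,520),interpolation=2)[:,:,::-1])
E
```

```text
time_s: 12.8
tcp_pos: [0.5742, -0.1737, 0.1805]
eef_rot: [-176.6, -0.5, -88.6]
contact_force: [-0.4, -0.3, -0.6]
gripper_width: 0.0313
time_s: 12.97
tcp_pos: [0.5746, -0.1733, 0.1811]
eef_rot: [-176.6, -0.5, -88.6]
contact_force: [0.4, -1.0, -2.1]
gripper_width: 0.0311
```

View pics/v3.png

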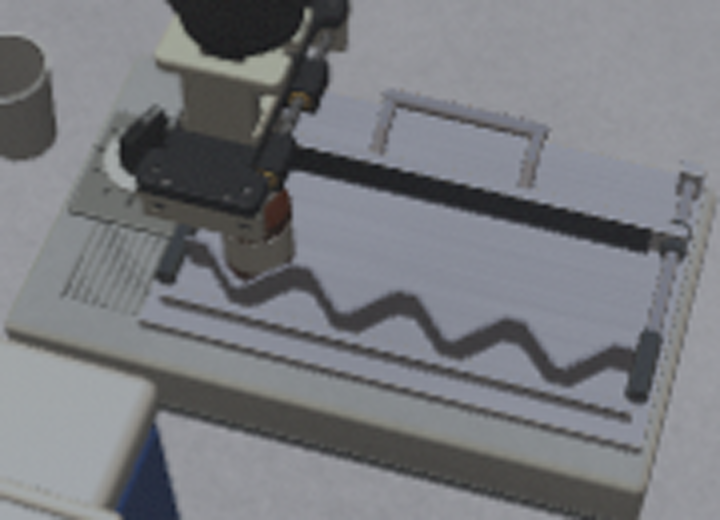

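```bash
I="python3 -m inch"
$I '[{"x":0,"y":0,"z":0.12,"yaw":0},{"x":0,"y":0,"z":0.06,"yaw":0},{"x":0,"y":0,"z":0,"yaw":0}]'
$I '[{"x":0,"y":-0.12,"z":0,"yaw":0},{"x":0,"y":-0.12,"z":0,"yaw":0}]'
```

```text
time_s: 13.27
tcp_pos: [0.5757, -0.1733, 0.1779]
eef_rot: [-176.5, -0.5, -88.6]
contact_force: [0.2, -0.2, -1.4]
gripper_width: 0.0308
time_s: 13.43
tcp_pos: [0.5816, -0.1733, 0.1786]
eef_rot: [-176.5, -0.5, -88.6]
contact_force: [0.0, -0.2, -2.0]
gripper_width: 0.0311
```

```bash
I="python3 -m inch"
$I '[{"x":0,"y":0,"z":0.08,"yaw":0},{"x":0,"y":0,"z":0.04,"yaw":0},{"x":0,"y":0,"z":0,"yaw":0}]'
$I '[{"x":0,"y":-0.06,"z":0.03,"yaw":0},{"x":0,"y":-0.06,"z":0.03,"yaw":0}]'
```

```text
time_s: 13.68
tcp_pos: [0.5834, -0.1737, 0.1766]
eef_rot: [-176.4, -0.6, -88.6]
contact_force: [-0.5, -0.3, 1.0]
gripper_width: 0.031
time_s: 13.85
tcp_pos: [0.585, -0.1739, 0.1764]
eef_rot: [-176.5, -0.6, -88.6]
contact_force: [-11.0, 2.5, 14.0]
gripper_width: 0.0313
```

```bash
I="python3 -m inch"
$I '[{"x":0,"y":0,"z":0,"yaw":0},{"x":0,"y":0,"z":-0.02,"yaw":0},{"x":0,"y":0,"z":-0.02,"yaw":0},{"x":0,"y":0,"z":0,"yaw":0}]' 0.14
$I '[{"x":0,"y":0.02,"z":-0.3,"yaw":0},{"x":0,"y":0.03,"z":-0.6,"yaw":0},{"x":0,"y":0.04,"z":-1,"yaw":0},{"x":0,"y":0,"z":-1,"yaw":0},{"x":-0.3,"y":0,"z":-1,"yaw":0}]'
$I '[{"x":-1,"y":0.2,"z":-0.3,"yaw":0},{"x":-1,"y":0.2,"z":0,"yaw":0},{"x":-1,"y":0.2,"z":0,"yaw":0},{"x":-1,"y":0.2,"z":0,"yaw":0},{"x":-1,"y":0.1,"z":0,"yaw":0}]'
$I '[{"x":-1,"y":0,"z":0,"yaw":0},{"x":-1,"y":0,"z":0,"yaw":0},{"x":-1,"y":0,"z":0,"yaw":0},{"x":-1,"y":0,"z":0,"yaw":0},{"x":-1,"y":0,"z":0,"yaw":0}]'
cat >> h.py <<'E'
def pcaps(n,p,d):  # caps on the platform, top at z .188
    W=cloud(n,d);m=((W[...,2]>.176)&(W[...,2]<.197)&(p.min(2)>110)&(W[...,0]>.5)&(W[...,0]<.63)&(W[...,1]<.1)).astype(np.uint8);out=[]
    for c in cv2.findContours(m,0,2)[0]:
        if cv2.contourArea(c)<30:continue
        M=np.zeros_like(m);cv2.drawContours(M,[c],-1,1,-1);px=np.argwhere(M)[:,::-1]
        out.append(np.r_[plane(n,[px.mean(0)],.188)[0,:2],np.nanmedian(W[M>0],axis=0),len(px)])
    return np.array(out)
E
python3 - <<'E'
from h import *
np.set_printoptions(precision=4,suppress=True)
for n in("top","scene"):p,d=snap(n[0]+"4",n);print(n,caps(n,p,d),"\nP",pcaps(n,p,d))
E
```

```text
time_s: 14.18
tcp_pos: [0.5853, -0.1738, 0.1778]
eef_rot: [-176.5, -0.6, -88.6]
contact_force: [-0.5, -0.2, -0.4]
gripper_width: 0.0485
time_s: 14.6
tcp_pos: [0.5737, -0.1657, 0.2727]
eef_rot: [-177.1, -0.5, -88.6]
contact_force: [1.1, -0.1, -0.1]
gripper_width: 0.0497
time_s: 15.02
tcp_pos: [0.5504, -0.0408, 0.2888]
eef_rot: [-176.3, -0.6, -89.0]
contact_force: [0.2, -0.1, -1.3]
gripper_width: 0.0498
time_s: 15.43
tcp_pos: [0.5467, 0.0901, 0.2921]
eef_rot: [-176.0, -0.5, -89.0]
contact_force: [0.1, 0.1, -0.2]
gripper_width: 0.0498
top [[  0.8677   0.3642   0.8614   0.3599   0.1088 477.    ]] 
P [[  0.5619  -0.1899   0.5625  -0.1904   0.1874 112.    ]]
scene [[  0.8577   0.364    0.8616   0.361    0.1079 764.    ]
 [  0.5562   0.3961   0.5564   0.3961   0.0956  83.    ]
 [  0.4542   0.4009   0.4546   0.4014   0.0961  75.    ]] 
P [[ 0.561  -0.1886  0.5597 -0.1889  0.1869 81.    ]]
```

```bash
I="python3 -m inch"
$I '[{"x":1,"y":-0.04,"z":0,"yaw":0},{"x":1,"y":-0.04,"z":0,"yaw":0},{"x":1,"y":-0.04,"z":0,"yaw":0},{"x":1,"y":-0.04,"z":0,"yaw":0},{"x":1,"y":-0.04,"z":0,"yaw":0}]'
$I '[{"x":1,"y":-0.04,"z":0,"yaw":0},{"x":1,"y":-0.04,"z":0,"yaw":0},{"x":1,"y":-0.04,"z":0,"yaw":0},{"x":1,"y":0,"z":0,"yaw":0},{"x":1,"y":0,"z":0,"yaw":0}]'
$I '[{"x":0.6,"y":0,"z":0,"yaw":0},{"x":0,"y":0,"z":0.4,"yaw":0},{"x":0,"y":0,"z":0,"yaw":0}]'
```

```text
time_s: 15.95
tcp_pos: [0.5552, -0.0326, 0.2953]
eef_rot: [-175.9, -0.4, -88.2]
contact_force: [0.5, 0.4, -0.1]
gripper_width: 0.05
time_s: 16.37
tcp_pos: [0.561, -0.1659, 0.2995]
eef_rot: [-175.7, -0.4, -88.2]
contact_force: [0.0, -0.2, -0.2]
gripper_width: 0.0502
time_s: 16.62
tcp_pos: [0.5613, -0.1877, 0.2902]
eef_rot: [-175.6, -0.5, -88.5]
contact_force: [0.2, 0.5, -1.1]
gripper_width: 0.0503
```

```bash
I="python3 -m inch"
$I '[{"x":0.05,"y":0.36,"z":0,"yaw":0},{"x":0,"y":0,"z":1,"yaw":0},{"x":0,"y":0,"z":1,"yaw":0},{"x":0,"y":0,"z":0.6,"yaw":0},{"x":0,"y":0,"z":0,"yaw":0}]'
$I '[{"x":0,"y":0,"z":0,"yaw":0}]'
```

```text
time_s: 17.03
tcp_pos: [0.5552, -0.1882, 0.2254]
eef_rot: [-175.4, -0.5, -88.5]
contact_force: [-0.5, 0.8, -0.6]
gripper_width: 0.0495
time_s: 17.12
tcp_pos: [0.5546, -0.1876, 0.2256]
eef_rot: [-175.4, -0.5, -88.4]
contact_force: [-0.3, -0.1, 1.5]
gripper_width: 0.0496
```

```bash
I="python3 -m inch"
$I '[{"x":0.05,"y":-0.08,"z":0.8,"yaw":0},{"x":0,"y":0,"z":0.7,"yaw":0},{"x":0,"y":0,"z":0.35,"yaw":0},{"x":0,"y":0,"z":0.1,"yaw":0},{"x":0,"y":0,"z":0,"yaw":0}]'
$I '[{"x":0,"y":0,"z":0,"yaw":0},{"x":0,"y":0,"z":0,"yaw":0},{"x":0,"y":0,"z":0,"yaw":0},{"x":0,"y":0,"z":0,"yaw":0},{"x":0,"y":0,"z":0,"yaw":0}]' -1 12
```

```text
time_s: 17.53
tcp_pos: [0.5628, -0.1875, 0.183]
eef_rot: [-175.0, -0.6, -88.2]
contact_force: [-0.7, -0.2, 0.1]
gripper_width: 0.0496
time_s: 17.95
tcp_pos: [0.5641, -0.1874, 0.1872]
eef_rot: [-174.7, -0.6, -88.1]
contact_force: [0.5, -0.3, -1.6]
gripper_width: 0.0312
```

```bash
I="python3 -m inch"
$I '[{"x":-0.25,"y":0,"z":0,"yaw":0},{"x":-0.25,"y":0,"z":0,"yaw":0},{"x":0,"y":-0.2,"z":0.03,"yaw":0},{"x":0,"y":-0.2,"z":0.03,"yaw":0}]'
$I '[{"x":0,"y":0,"z":0.12,"yaw":0},{"x":0,"y":0,"z":0.1,"yaw":0}]'
```

```text
time_s: 18.28
tcp_pos: [0.5732, -0.1733, 0.1866]
eef_rot: [-174.7, -0.6, -88.2]
contact_force: [0.3, 0.3, -1.5]
gripper_width: 0.0312
time_s: 18.45
tcp_pos: [0.5766, -0.1744, 0.1853]
eef_rot: [-174.5, -0.9, -88.0]
contact_force: [-8.4, -1.0, 18.6]
gripper_width: 0.0317
```

```bash
I="python3 -m inch"
$I '[{"x":0,"y":-0.1,"z":-0.03,"yaw":0},{"x":0,"y":-0.12,"z":0,"yaw":0}]'
```

```text
time_s: 18.62
tcp_pos: [0.583, -0.1745, 0.1878]
eef_rot: [-174.4, -0.9, -88.0]
contact_force: [0.5, -0.1, -1.0]
gripper_width: 0.0316
```

```bash
I="python3 -m inch"
$I '[{"x":0,"y":0.05,"z":0.1,"yaw":0},{"x":0,"y":0,"z":0.06,"yaw":0}]'
$I '[{"x":0,"y":-0.05,"z":0.03,"yaw":0}]'
```

```text
time_s: 18.78
tcp_pos: [0.5837, -0.175, 0.1849]
eef_rot: [-174.3, -1.0, -87.9]
contact_force: [-8.0, 0.8, 18.6]
gripper_width: 0.0314
time_s: 18.87
tcp_pos: [0.5844, -0.1755, 0.1851]
eef_rot: [-174.4, -1.1, -87.9]
contact_force: [-9.5, 2.2, 13.5]
gripper_width: 0.0316
```

```bash
I="python3 -m inch"
$I '[{"x":0,"y":0,"z":0.02,"yaw":0},{"x":0,"y":0,"z":0.02,"yaw":0},{"x":0,"y":0,"z":0.02,"yaw":0},{"x":0,"y":0,"z":0.02,"yaw":0}]' 0.14
$I '[{"x":0,"y":0,"z":-0.5,"yaw":0},{"x":0,"y":0,"z":-0.7,"yaw":0},{"x":0,"y":0,"z":-1,"yaw":0}]'
python3 - <<'E'
from h import *
np.set_printoptions(precision=4,suppress=True)
for n in("top","scene"):p,d=snap(n[0]+"5",n);print(n,caps(n,p,d),"\nP",pcaps(n,p,d))
E
```

```text
time_s: 19.2
tcp_pos: [0.5846, -0.1756, 0.1824]
eef_rot: [-174.4, -1.1, -87.9]
contact_force: [-0.6, -1.1, 0.5]
gripper_width: 0.0489
time_s: 19.45
tcp_pos: [0.5763, -0.1742, 0.2308]
eef_rot: [-175.1, -0.9, -87.9]
contact_force: [0.5, -0.5, -0.9]
gripper_width: 0.0498
top [[  0.4557   0.3986   0.4568   0.3985   0.0962 104.    ]
 [  0.5574   0.3939   0.5583   0.3937   0.0955  98.    ]
 [  0.8659   0.3645   0.8609   0.3597   0.1088 502.    ]] 
P []
scene [[  0.8573   0.364    0.8616   0.3609   0.1078 771.    ]
 [  0.5562   0.3962   0.5566   0.3957   0.0962  83.    ]
 [  0.4543   0.4008   0.4546   0.4005   0.0958  76.    ]] 
P []
```

```bash
I="python3 -m inch"
$I '[{"x":0,"y":0,"z":-1,"yaw":0},{"x":-0.5,"y":0,"z":-1,"yaw":0},{"x":-1,"y":0,"z":-0.5,"yaw":0},{"x":-1,"y":0,"z":0,"yaw":0},{"x":-1,"y":0,"z":0,"yaw":0}]'
$I '[{"x":-1,"y":0,"z":0,"yaw":0},{"x":-1,"y":0,"z":0,"yaw":0},{"x":-1,"y":0,"z":0,"yaw":0},{"x":-1,"y":0,"z":0,"yaw":0},{"x":-1,"y":0,"z":0,"yaw":0}]'
python3 - <<'E'
from h import *
np.set_printoptions(precision=4,suppress=True)
for n in("top","scene"):p,d=snap(n[0]+"6",n);print(n,"P",pcaps(n,p,d))
E
$I '[{"x":-1,"y":0,"z":0,"yaw":0},{"x":-1,"y":0,"z":0,"yaw":0},{"x":-1,"y":0,"z":0,"yaw":0},{"x":-1,"y":0,"z":0,"yaw":0},{"x":-1,"y":0,"z":0,"yaw":0}]'
$I '[{"x":-1,"y":0,"z":0,"yaw":0},{"x":-1,"y":0,"z":0,"yaw":0},{"x":-1,"y":0,"z":0,"yaw":0},{"x":-0.7,"y":0,"z":0,"yaw":0},{"x":0,"y":0,"z":0,"yaw":0}]'
```

```text
time_s: 19.97
tcp_pos: [0.5705, -0.087, 0.2977]
eef_rot: [-174.6, -1.0, -88.3]
contact_force: [0.4, 0.5, -0.2]
gripper_width: 0.0497
time_s: 20.38
tcp_pos: [0.5666, 0.0441, 0.2944]
eef_rot: [-174.4, -0.9, -88.3]
contact_force: [0.8, -0.9, 0.1]
gripper_width: 0.0497
top P [[  0.581   -0.1775   0.5807  -0.1777   0.1878 114.    ]]
scene P [[ 0.5809 -0.1763  0.5809 -0.1762  0.1873 83.    ]]
time_s: 20.9
tcp_pos: [0.5626, 0.1719, 0.2902]
eef_rot: [-174.5, -0.9, -88.3]
contact_force: [-0.0, 0.2, 0.0]
gripper_width: 0.0501
time_s: 21.32
tcp_pos: [0.5599, 0.2712, 0.2856]
eef_rot: [-174.6, -1.0, -88.2]
contact_force: [0.2, -0.8, -0.2]
gripper_width: 0.0501
```

```bash
I="python3 -m inch"
$I '[{"x":-1,"y":0.15,"z":0,"yaw":0},{"x":-1,"y":0.15,"z":0,"yaw":0},{"x":-1,"y":0.15,"z":0,"yaw":0},{"x":-1,"y":0.1,"z":0,"yaw":0},{"x":-0.7,"y":0.1,"z":0,"yaw":0}]'
$I '[{"x":0,"y":0,"z":1,"yaw":0},{"x":0,"y":0,"z":1,"yaw":0},{"x":0,"y":0,"z":1,"yaw":0},{"x":0,"y":0,"z":1,"yaw":0},{"x":0,"y":0,"z":0.3,"yaw":0}]'
$I '[{"x":0,"y":0,"z":0,"yaw":0}]'
```

```text
time_s: 21.73
tcp_pos: [0.5407, 0.3878, 0.2805]
eef_rot: [-174.7, -1.0, -88.5]
contact_force: [-0.5, -0.6, 0.0]
gripper_width: 0.0498
time_s: 22.15
tcp_pos: [0.5527, 0.3902, 0.1716]
eef_rot: [-174.4, -0.8, -88.3]
contact_force: [-0.7, -0.4, -0.6]
gripper_width: 0.0501
time_s: 22.23
tcp_pos: [0.5524, 0.389, 0.1696]
eef_rot: [-174.6, -1.0, -88.3]
contact_force: [0.1, -0.8, 0.4]
gripper_width: 0.0501
```

```bash
I="python3 -m inch"
$I '[{"x":-0.26,"y":0.05,"z":0.6,"yaw":0},{"x":0,"y":0,"z":1,"yaw":0},{"x":0,"y":0,"z":0.9,"yaw":0},{"x":0,"y":0,"z":0.6,"yaw":0},{"x":0,"y":0,"z":0.25,"yaw":0}]'
$I '[{"x":0,"y":0,"z":0,"yaw":0}]'
```

```text
time_s: 22.65
tcp_pos: [0.5638, 0.3966, 0.0924]
eef_rot: [-174.1, -0.6, -88.3]
contact_force: [-0.2, -0.5, -0.7]
gripper_width: 0.0501
time_s: 22.73
tcp_pos: [0.5639, 0.3962, 0.092]
eef_rot: [-174.1, -0.6, -88.3]
contact_force: [-0.1, -0.0, 1.1]
gripper_width: 0.0501
```

```bash
I="python3 -m inch"
$I '[{"x":0.05,"y":0.23,"z":0.3,"yaw":0},{"x":0,"y":0,"z":0.2,"yaw":0},{"x":0,"y":0,"z":0.02,"yaw":0}]'
$I '[{"x":0,"y":0,"z":0.02,"yaw":0},{"x":0,"y":0,"z":0.02,"yaw":0},{"x":0,"y":0,"z":0.02,"yaw":0},{"x":0,"y":0,"z":0.02,"yaw":0},{"x":0,"y":0,"z":0.02,"yaw":0}]' -1 12
```

```text
time_s: 22.98
tcp_pos: [0.5608, 0.3959, 0.0817]
eef_rot: [-173.9, -0.4, -88.3]
contact_force: [0.5, 0.0, 0.8]
gripper_width: 0.0501
time_s: 23.4
tcp_pos: [0.5614, 0.397, 0.0826]
eef_rot: [-173.7, -0.3, -88.3]
contact_force: [-2.5, -0.4, 3.3]
gripper_width: 0.032
```

```bash
I="python3 -m inch"
$I '[{"x":0,"y":0,"z":-0.4,"yaw":0},{"x":0,"y":0,"z":-0.8,"yaw":0},{"x":0,"y":0,"z":-1,"yaw":0},{"x":0,"y":0,"z":-1,"yaw":0},{"x":0,"y":0,"z":-1,"yaw":0}]'
$I '[{"x":0.3,"y":0,"z":-1,"yaw":0},{"x":0.6,"y":0,"z":-1,"yaw":0},{"x":1,"y":-0.1,"z":-0.6,"yaw":0},{"x":1,"y":-0.1,"z":0,"yaw":0},{"x":1,"y":-0.1,"z":0,"yaw":0}]'
$I '[{"x":1,"y":0,"z":0,"yaw":0},{"x":1,"y":0,"z":0,"yaw":0},{"x":1,"y":0,"z":0,"yaw":0},{"x":1,"y":0,"z":0,"yaw":0},{"x":1,"y":0,"z":0,"yaw":0}]'
$I '[{"x":1,"y":0,"z":0,"yaw":0},{"x":1,"y":0,"z":0,"yaw":0},{"x":1,"y":0,"z":0,"yaw":0},{"x":1,"y":0,"z":0,"yaw":0},{"x":0.5,"y":0,"z":0,"yaw":0}]'
$I '[{"x":0,"y":0,"z":0,"yaw":0}]'
```

```text
time_s: 23.82
tcp_pos: [0.5468, 0.3935, 0.1837]
eef_rot: [-174.4, -0.9, -88.4]
contact_force: [1.0, 0.7, -1.8]
gripper_width: 0.0308
time_s: 24.23
tcp_pos: [0.5508, 0.2998, 0.2622]
eef_rot: [-173.9, -0.4, -88.0]
contact_force: [-0.3, -0.3, -2.0]
gripper_width: 0.0308
time_s: 24.65
tcp_pos: [0.5542, 0.169, 0.267]
eef_rot: [-173.8, -0.3, -88.0]
contact_force: [0.7, -1.0, -1.8]
gripper_width: 0.0313
time_s: 25.07
tcp_pos: [0.5559, 0.0488, 0.2701]
eef_rot: [-173.7, -0.2, -88.0]
contact_force: [0.7, 0.6, -2.3]
gripper_width: 0.0304
time_s: 25.15
tcp_pos: [0.5554, 0.0465, 0.2707]
eef_rot: [-173.7, -0.2, -88.1]
contact_force: [-0.4, 0.7, -0.9]
gripper_width: 0.0307
```

```bash
I="python3 -m inch"
$I '[{"x":0.9,"y":-0.1,"z":0,"yaw":0},{"x":0.9,"y":-0.1,"z":0,"yaw":0},{"x":0.8,"y":-0.05,"z":0,"yaw":0},{"x":0,"y":0,"z":0,"yaw":0}]'
$I '[{"x":0,"y":0,"z":0.6,"yaw":0},{"x":0,"y":0,"z":0.9,"yaw":0},{"x":0,"y":0,"z":0.9,"yaw":0},{"x":0,"y":0,"z":0.6,"yaw":0},{"x":0,"y":0,"z":0.2,"yaw":0}]'
$I '[{"x":0,"y":0,"z":0,"yaw":0}]'
```

```text
time_s: 25.48
tcp_pos: [0.5633, -0.0198, 0.2732]
eef_rot: [-173.6, -0.1, -88.1]
contact_force: [0.2, -0.2, -1.4]
gripper_width: 0.0307
time_s: 25.9
tcp_pos: [0.5751, -0.0193, 0.1974]
eef_rot: [-173.1, -0.1, -88.2]
contact_force: [-6.1, -5.1, 17.0]
gripper_width: 0.0307
time_s: 25.98
tcp_pos: [0.5751, -0.0193, 0.1975]
eef_rot: [-173.1, -0.1, -88.1]
contact_force: [-0.9, 0.3, -1.0]
gripper_width: 0.0307
```

```bash
python3 - <<'E'
from h import *
b,_=snap("s7","scene")
cv2.imwrite("pics/v7.png",cv2.resize(b[110:230,190:340],(750,600),interpolation=2)[:,:,::-1])
E
```

```text
(no output)
```

View pics/v7.png

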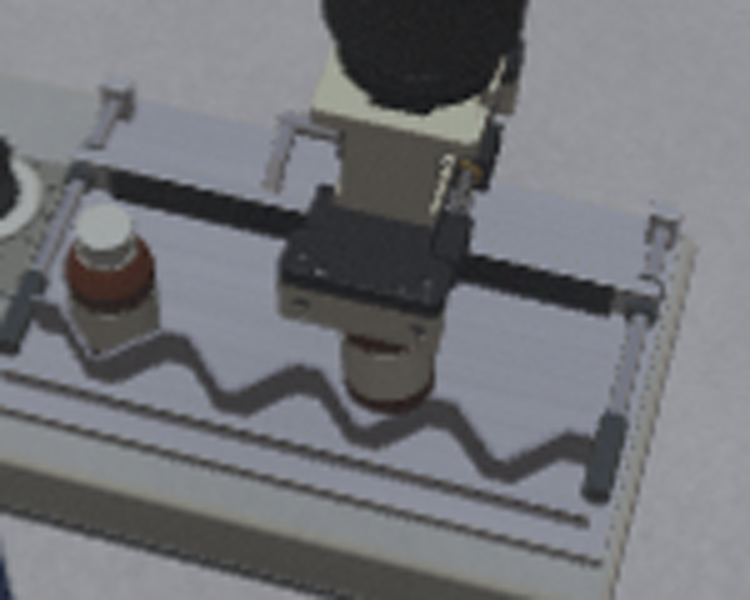

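```bash
I="python3 -m inch"
$I '[{"x":0,"y":0.1,"z":-0.25,"yaw":0},{"x":0.2,"y":0.35,"z":0,"yaw":0},{"x":0,"y":0,"z":0,"yaw":0}]'
$I '[{"x":0,"y":0,"z":0.4,"yaw":0},{"x":0,"y":0,"z":0.4,"yaw":0},{"x":0,"y":0,"z":0.1,"yaw":0},{"x":0,"y":0,"z":0,"yaw":0}]'
```

```text
time_s: 26.28
tcp_pos: [0.5623, -0.0233, 0.2034]
eef_rot: [-173.1, -0.0, -88.1]
contact_force: [-0.3, -0.3, -2.8]
gripper_width: 0.0306
time_s: 26.62
tcp_pos: [0.5647, -0.0229, 0.1801]
eef_rot: [-173.0, 0.0, -88.1]
contact_force: [-0.1, 0.4, -1.3]
gripper_width: 0.0307
```

```bash
I="python3 -m inch"
$I '[{"x":0,"y":-0.1,"z":0.08,"yaw":0},{"x":0,"y":0,"z":0.08,"yaw":0}]'
$I '[{"x":0,"y":-0.1,"z":0.08,"yaw":0},{"x":0,"y":0,"z":0.08,"yaw":0}]'
```

```text
time_s: 26.78
tcp_pos: [0.5678, -0.0228, 0.1756]
eef_rot: [-173.0, 0.0, -88.1]
contact_force: [0.1, 1.1, -1.7]
gripper_width: 0.0307
time_s: 26.95
tcp_pos: [0.5723, -0.0226, 0.1729]
eef_rot: [-172.9, -0.0, -88.1]
contact_force: [-3.1, 2.8, 15.7]
gripper_width: 0.0312
```

Contact with the platform. Push +x in small steps.

```bash
I="python3 -m inch"
$I '[{"x":0.02,"y":-0.1,"z":0.02,"yaw":0},{"x":0,"y":-0.1,"z":0.02,"yaw":0}]'
$I '[{"x":0,"y":-0.08,"z":0.03,"yaw":0}]'
$I '[{"x":0,"y":-0.06,"z":0.02,"yaw":0}]'
```

```text
time_s: 27.12
tcp_pos: [0.5765, -0.0234, 0.1729]
eef_rot: [-173.1, -0.1, -88.1]
contact_force: [-10.1, 0.4, 7.3]
gripper_width: 0.0313
time_s: 27.2
tcp_pos: [0.5772, -0.0237, 0.1727]
eef_rot: [-173.3, -0.1, -88.1]
contact_force: [-15.0, 4.4, 16.7]
gripper_width: 0.0317
time_s: 27.28
tcp_pos: [0.5773, -0.0237, 0.1727]
eef_rot: [-173.5, -0.1, -88.1]
contact_force: [-12.3, 5.6, 13.1]
gripper_width: 0.0314
```

```bash
I="python3 -m inch"
$I '[{"x":0,"y":0,"z":-0.04,"yaw":0}]'
$I '[{"x":-0.04,"y":-0.08,"z":0,"yaw":0}]'
$I '[{"x":-0.04,"y":-0.08,"z":0,"yaw":0}]'
```

```text
time_s: 27.37
tcp_pos: [0.5761, -0.0237, 0.1732]
eef_rot: [-173.6, -0.1, -88.1]
contact_force: [-1.3, -0.3, -2.6]
gripper_width: 0.0312
time_s: 27.45
tcp_pos: [0.577, -0.0229, 0.1732]
eef_rot: [-173.7, -0.1, -88.1]
contact_force: [-6.0, -0.1, 2.7]
gripper_width: 0.0312
time_s: 27.53
tcp_pos: [0.5776, -0.0223, 0.1729]
eef_rot: [-173.9, -0.2, -88.2]
contact_force: [-7.7, -0.5, 4.1]
gripper_width: 0.0311
```

```bash
I="python3 -m inch"
$I '[{"x":0,"y":0,"z":0,"yaw":0},{"x":0,"y":0,"z":0,"yaw":0},{"x":0,"y":0,"z":0,"yaw":0},{"x":0,"y":0,"z":0,"yaw":0}]' 0.14
$I '[{"x":0,"y":0,"z":-0.5,"yaw":0},{"x":0,"y":0,"z":-0.7,"yaw":0},{"x":0,"y":0,"z":-1,"yaw":0},{"x":0,"y":0,"z":-1,"yaw":0},{"x":-0.3,"y":0,"z":-1,"yaw":0}]'
$I '[{"x":-1,"y":0,"z":-0.4,"yaw":0},{"x":-1,"y":0,"z":0,"yaw":0},{"x":-1,"y":0,"z":0,"yaw":0},{"x":-1,"y":0,"z":0,"yaw":0},{"x":-1,"y":0,"z":0,"yaw":0}]'
$I '[{"x":-1,"y":0,"z":0,"yaw":0},{"x":-1,"y":0,"z":0,"yaw":0},{"x":-1,"y":0,"z":0,"yaw":0},{"x":-1,"y":0,"z":0,"yaw":0},{"x":-1,"y":0,"z":0,"yaw":0}]'
python3 - <<'E'
from h import *
np.set_printoptions(precision=4,suppress=True)
q=[]
for n in("top","scene"):
    p,d=snap(n[0]+"8",n);print(n,caps(n,p,d),"\nP",pcaps(n,p,d));q.append(p)
cv2.imwrite("pics/v8.png",cv2.resize(np.vstack([cv2.resize(q[0][180:260,200:330],(520,320),interpolation=2),cv2.resize(q[1][135:205,190:320],(520,280),interpolation=2)]),None,fx=1,fy=1)[:,:,::-1])
E
```

```text
time_s: 27.87
tcp_pos: [0.5807, -0.0218, 0.1737]
eef_rot: [-173.7, -0.2, -88.1]
contact_force: [0.2, 0.8, 0.2]
gripper_width: 0.0485
time_s: 28.28
tcp_pos: [0.5677, -0.0153, 0.2757]
eef_rot: [-174.1, -0.3, -88.2]
contact_force: [0.3, 0.5, 0.1]
gripper_width: 0.0497
time_s: 28.7
tcp_pos: [0.5674, 0.112, 0.2966]
eef_rot: [-173.1, 0.0, -88.5]
contact_force: [0.7, 0.4, -0.8]
gripper_width: 0.0499
time_s: 29.12
tcp_pos: [0.5651, 0.2445, 0.2994]
eef_rot: [-172.7, 0.2, -88.5]
contact_force: [0.6, 0.4, 0.1]
gripper_width: 0.0498
top [[  0.4556   0.3991   0.4555   0.3992   0.0958  94.    ]
 [  0.8665   0.3644   0.8608   0.36     0.1087 436.    ]] 
P [[  0.5814  -0.1775   0.5807  -0.1779   0.1874 106.    ]
 [  0.583   -0.0229   0.583   -0.023    0.1878 107.    ]]
scene [[  0.8571   0.3641   0.8614   0.3609   0.108  767.    ]
 [  0.4543   0.4008   0.4536   0.4009   0.0952  76.    ]] 
P [[ 0.5824 -0.0206  0.5816 -0.0207  0.1874 86.    ]
 [ 0.581  -0.1759  0.5806 -0.1763  0.1871 83.    ]]
```

View pics/v8.png

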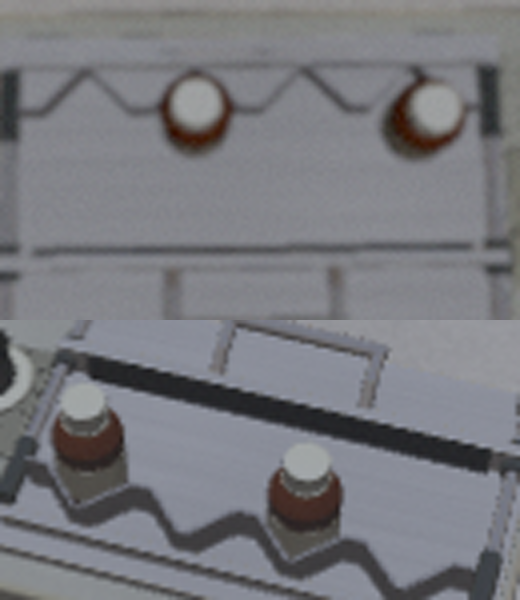

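```bash
I="python3 -m inch"
$I '[{"x":-1,"y":0.8,"z":0,"yaw":0},{"x":-1,"y":0.9,"z":0,"yaw":0},{"x":-1,"y":0.9,"z":0,"yaw":0},{"x":-1,"y":0.9,"z":0,"yaw":0},{"x":-1,"y":0.9,"z":0,"yaw":0}]'
$I '[{"x":-0.8,"y":0.6,"z":0,"yaw":0},{"x":0,"y":0,"z":0,"yaw":0}]'
$I '[{"x":0,"y":0,"z":0.5,"yaw":0},{"x":0,"y":0,"z":1,"yaw":0},{"x":0,"y":0,"z":1,"yaw":0},{"x":0,"y":0,"z":1,"yaw":0},{"x":0,"y":0,"z":0.5,"yaw":0}]'
$I '[{"x":0,"y":0,"z":0.2,"yaw":0},{"x":0,"y":0,"z":0,"yaw":0}]'
```

```text
time_s: 29.63
tcp_pos: [0.4537, 0.37, 0.2852]
eef_rot: [-172.5, 0.3, -88.7]
contact_force: [0.6, 1.4, 0.4]
gripper_width: 0.0498
time_s: 29.8
tcp_pos: [0.4349, 0.3936, 0.2832]
eef_rot: [-172.5, 0.4, -88.5]
contact_force: [0.4, -0.7, -0.1]
gripper_width: 0.0498
time_s: 30.22
tcp_pos: [0.45, 0.3996, 0.187]
eef_rot: [-172.0, 1.1, -88.2]
contact_force: [0.0, -0.8, -0.4]
gripper_width: 0.0502
time_s: 30.38
tcp_pos: [0.451, 0.3978, 0.1789]
eef_rot: [-172.1, 0.9, -88.2]
contact_force: [-0.1, -0.3, 1.0]
gripper_width: 0.0501
```

```bash
I="python3 -m inch"
$I '[{"x":0,"y":0,"z":-1,"yaw":0},{"x":0,"y":0,"z":-1,"yaw":0},{"x":0,"y":0,"z":-0.7,"yaw":0}]'
$I '[{"x":0,"y":0,"z":-0.4,"yaw":0},{"x":0,"y":0,"z":-0.2,"yaw":0},{"x":0,"y":0,"z":-0.1,"yaw":0}]'
$I '[{"x":0,"y":0,"z":0,"yaw":0},{"x":0,"y":0,"z":0,"yaw":0}]'
$I '[{"x":0,"y":1,"z":0,"yaw":0},{"x":0,"y":1,"z":0,"yaw":0}]'
$I '[{"x":0,"y":-1,"z":0,"yaw":0},{"x":0,"y":-1,"z":0,"yaw":0}]'
$I '[{"x":0,"y":0,"z":0,"yaw":0},{"x":0,"y":0,"z":0,"yaw":0}]'
```

```text
time_s: 30.63
tcp_pos: [0.4417, 0.3938, 0.2446]
eef_rot: [-172.4, 0.5, -88.3]
contact_force: [0.2, -0.0, 0.6]
gripper_width: 0.0501
time_s: 30.88
tcp_pos: [0.441, 0.3952, 0.271]
eef_rot: [-172.0, 1.0, -88.3]
contact_force: [0.4, -0.0, -0.6]
gripper_width: 0.0501
time_s: 31.05
tcp_pos: [0.4414, 0.3954, 0.2725]
eef_rot: [-171.9, 1.2, -88.3]
contact_force: [-0.1, 0.4, -0.9]
gripper_width: 0.05
time_s: 31.22
tcp_pos: [0.3937, 0.394, 0.2641]
eef_rot: [-171.9, 1.1, -88.5]
contact_force: [-0.3, 1.2, 0.1]
gripper_width: 0.0498
time_s: 31.38
tcp_pos: [0.4364, 0.3945, 0.2686]
eef_rot: [-172.1, 0.9, -88.1]
contact_force: [0.5, 0.9, 1.1]
gripper_width: 0.0501
time_s: 31.55
tcp_pos: [0.4381, 0.3945, 0.2669]
eef_rot: [-172.2, 0.8, -88.1]
contact_force: [0.7, 0.5, 0.2]
gripper_width: 0.05
```

```bash
I="python3 -m inch"
$I '[{"x":1,"y":-0.3,"z":0,"yaw":0},{"x":1,"y":-0.3,"z":0,"yaw":0},{"x":1,"y":-0.3,"z":0,"yaw":0},{"x":1,"y":-0.3,"z":0,"yaw":0},{"x":1,"y":-0.3,"z":0,"yaw":0}]' -1 12
$I '[{"x":1,"y":-0.3,"z":0,"yaw":0},{"x":1,"y":-0.3,"z":0,"yaw":0},{"x":1,"y":-0.3,"z":0,"yaw":0},{"x":1,"y":-0.3,"z":0,"yaw":0},{"x":1,"y":-0.3,"z":0,"yaw":0}]'
$I '[{"x":1,"y":-0.3,"z":0,"yaw":0},{"x":1,"y":-0.3,"z":0,"yaw":0},{"x":0.8,"y":-0.2,"z":0,"yaw":0},{"x":0,"y":0,"z":0.2,"yaw":0},{"x":0,"y":0,"z":0.2,"yaw":0}]'
```

```text
time_s: 31.97
tcp_pos: [0.4781, 0.2692, 0.2653]
eef_rot: [-172.5, 0.4, -87.8]
contact_force: [-1.0, 0.1, -0.4]
gripper_width: 0.0222
time_s: 32.38
tcp_pos: [0.5183, 0.1383, 0.2665]
eef_rot: [-172.7, 0.3, -87.8]
contact_force: [0.4, 0.3, -0.1]
gripper_width: 0.0006
time_s: 32.8
tcp_pos: [0.5414, 0.0608, 0.2568]
eef_rot: [-172.8, 0.2, -88.2]
contact_force: [0.1, -0.4, -0.4]
gripper_width: 0.0003
```

```bash
I="python3 -m inch"
$I '[{"x":0.25,"y":0.5,"z":0.6,"yaw":0},{"x":0,"y":0,"z":1,"yaw":0},{"x":0,"y":0,"z":1,"yaw":0},{"x":0,"y":0,"z":1,"yaw":0},{"x":0,"y":0,"z":0.8,"yaw":0}]'
$I '[{"x":0,"y":0,"z":0.6,"yaw":0},{"x":0,"y":0,"z":0.2,"yaw":0},{"x":0,"y":0,"z":0,"yaw":0}]'
```

```text
time_s: 33.22
tcp_pos: [0.5428, 0.0573, 0.1436]
eef_rot: [-172.5, 0.4, -88.1]
contact_force: [0.2, 0.6, 0.3]
gripper_width: 0.0005
time_s: 33.47
tcp_pos: [0.5412, 0.0581, 0.1164]
eef_rot: [-173.0, 0.2, -88.1]
contact_force: [0.6, 0.3, 0.5]
gripper_width: 0.0005
```

```bash
I="python3 -m inch"
$I '[{"x":0.1,"y":-0.4,"z":0.06,"yaw":0},{"x":0.05,"y":-0.5,"z":0.06,"yaw":0},{"x":0,"y":-0.4,"z":0.05,"yaw":0},{"x":0,"y":-0.2,"z":0.03,"yaw":0}]'
$I '[{"x":0,"y":-0.2,"z":0.03,"yaw":0}]'
```

```text
time_s: 33.8
tcp_pos: [0.5813, 0.0573, 0.1183]
eef_rot: [-172.9, 0.2, -87.9]
contact_force: [-0.2, 0.2, -0.0]
gripper_width: 0.0005
time_s: 33.88
tcp_pos: [0.5864, 0.0573, 0.1185]
eef_rot: [-173.0, 0.2, -87.9]
contact_force: [-14.3, -2.7, 5.1]
gripper_width: 0.0002
```

```bash
I="python3 -m inch"
$I '[{"x":0.02,"y":-0.12,"z":0.02,"yaw":0},{"x":0,"y":-0.12,"z":0.02,"yaw":0},{"x":0,"y":-0.12,"z":0.02,"yaw":0},{"x":0,"y":-0.12,"z":0.02,"yaw":0},{"x":0,"y":-0.12,"z":0.02,"yaw":0}]'
```

```text
time_s: 34.3
tcp_pos: [0.5899, 0.0535, 0.1159]
eef_rot: [-174.4, -0.1, -88.2]
contact_force: [-20.4, 7.9, 18.7]
gripper_width: 0.0006
```

```bash
I="python3 -m inch"
$I '[{"x":0,"y":-0.14,"z":0,"yaw":0},{"x":0,"y":-0.14,"z":0,"yaw":0},{"x":0,"y":-0.14,"z":0,"yaw":0},{"x":0,"y":-0.14,"z":0,"yaw":0},{"x":0,"y":-0.14,"z":0,"yaw":0}]'
$I '[{"x":0,"y":-0.14,"z":0,"yaw":0},{"x":0,"y":-0.14,"z":0,"yaw":0},{"x":0,"y":-0.14,"z":0,"yaw":0},{"x":0,"y":-0.14,"z":0,"yaw":0},{"x":0,"y":-0.14,"z":0,"yaw":0}]'
$I '[{"x":0,"y":-0.14,"z":0,"yaw":0},{"x":0,"y":-0.14,"z":0,"yaw":0},{"x":0,"y":-0.14,"z":0,"yaw":0},{"x":0,"y":-0.14,"z":0,"yaw":0},{"x":0,"y":-0.14,"z":0,"yaw":0}]'
```

```text
time_s: 34.72
tcp_pos: [0.5898, 0.0537, 0.1165]
eef_rot: [-176.2, -0.1, -88.5]
contact_force: [-15.4, 5.6, 10.6]
gripper_width: 0.0005
time_s: 35.13
tcp_pos: [0.5898, 0.0538, 0.117]
eef_rot: [-177.9, -0.2, -88.7]
contact_force: [-17.0, 4.5, 10.4]
gripper_width: 0.0006
time_s: 35.55
tcp_pos: [0.5899, 0.0538, 0.1175]
eef_rot: [-179.7, -0.2, -88.9]
contact_force: [-15.7, 5.4, 9.8]
gripper_width: 0.0005
```

```bash
I="python3 -m inch"
$I '[{"x":0,"y":-0.14,"z":0,"yaw":0},{"x":0,"y":-0.14,"z":0,"yaw":0},{"x":0,"y":-0.14,"z":0,"yaw":0},{"x":0,"y":-0.14,"z":0,"yaw":0},{"x":0,"y":-0.14,"z":0,"yaw":0}]'
$I '[{"x":0,"y":0.3,"z":0,"yaw":0},{"x":0,"y":0.4,"z":-0.2,"yaw":0},{"x":0,"y":0.2,"z":-0.8,"yaw":0},{"x":0,"y":0,"z":-1,"yaw":0},{"x":0,"y":0,"z":-1,"yaw":0}]'
$I '[{"x":-0.3,"y":0.2,"z":-1,"yaw":0},{"x":-1,"y":0.3,"z":-0.5,"yaw":0},{"x":-1,"y":0.3,"z":0,"yaw":0},{"x":-1,"y":0.3,"z":0,"yaw":0},{"x":-1,"y":0.3,"z":0,"yaw":0}]' 0.14
$I '[{"x":-1,"y":0.3,"z":0,"yaw":0},{"x":-1,"y":0.3,"z":0,"yaw":0},{"x":-1,"y":0.3,"z":0,"yaw":0},{"x":-1,"y":0.3,"z":0,"yaw":0},{"x":-1,"y":0.3,"z":0,"yaw":0}]'
```

```text
time_s: 35.97
tcp_pos: [0.5898, 0.0539, 0.1179]
eef_rot: [178.5, -0.3, -89.0]
contact_force: [-14.8, 4.6, 10.9]
gripper_width: 0.0004
time_s: 36.38
tcp_pos: [0.5637, 0.053, 0.1922]
eef_rot: [178.0, -0.4, -89.1]
contact_force: [0.4, -0.2, 0.1]
gripper_width: 0.0003
time_s: 36.8
tcp_pos: [0.5301, 0.1601, 0.2435]
eef_rot: [179.0, -0.0, -89.5]
contact_force: [-0.2, -0.3, -0.4]
gripper_width: 0.028
time_s: 37.22
tcp_pos: [0.4882, 0.2899, 0.25]
eef_rot: [179.5, 0.4, -89.5]
contact_force: [1.3, 0.1, 0.4]
gripper_width: 0.0497
```

Now to bottle C (0.456, 0.400): remaining dy +0.110, dx −0.032.

```bash
I="python3 -m inch"
$I '[{"x":-1,"y":0.3,"z":0,"yaw":0},{"x":-1,"y":0.3,"z":0,"yaw":0},{"x":-1,"y":0.3,"z":0,"yaw":0},{"x":-1,"y":0.3,"z":0,"yaw":0},{"x":-0.2,"y":0,"z":0,"yaw":0}]'
$I '[{"x":0,"y":0,"z":0.6,"yaw":0},{"x":0,"y":0,"z":1,"yaw":0},{"x":0,"y":0,"z":1,"yaw":0},{"x":0,"y":0,"z":0.6,"yaw":0},{"x":0,"y":0,"z":0.2,"yaw":0}]'
python3 - <<'E'
from h import *
np.set_printoptions(precision=4,suppress=True)
for n in("top","scene"):
    p,d=snap(n[0]+"9",n);print(n,caps(n,p,d)[:,:2].tolist(),"\nP",pcaps(n,p,d)[:,:2].tolist())
print(r.get_state()["tcp_pos"])
E
```

```text
time_s: 37.63
tcp_pos: [0.4531, 0.402, 0.2558]
eef_rot: [179.9, 0.8, -89.4]
contact_force: [-0.1, 0.0, -0.3]
gripper_width: 0.0501
time_s: 38.05
tcp_pos: [0.4529, 0.4069, 0.1743]
eef_rot: [-179.6, 1.4, -89.1]
contact_force: [0.7, -0.2, -0.2]
gripper_width: 0.0502
top [[0.45580470062212164, 0.39945766269396366], [0.8372622663024392, 0.36140150282045314]] 
P [[0.5814375909147029, -0.17737150678468644], [0.583261734714065, -0.0230692423075873]]
scene [[0.8571787109299885, 0.36412936842194676], [0.45405848282206307, 0.40080508081671873]] 
P [[0.5824467642209812, -0.020569771299830786], [0.580862826017298, -0.17628286607290486]]
[0.4533 0.4072 0.1755]
```

```bash
I="python3 -m inch"
$I '[{"x":0.36,"y":-0.12,"z":0.3,"yaw":0},{"x":0,"y":0,"z":1,"yaw":0},{"x":0,"y":0,"z":1,"yaw":0},{"x":0,"y":0,"z":0.7,"yaw":0},{"x":0,"y":0,"z":0.25,"yaw":0}]'
$I '[{"x":0,"y":0,"z":0,"yaw":0}]'
```

```text
time_s: 38.57
tcp_pos: [0.462, 0.4019, 0.1007]
eef_rot: [-179.0, 2.1, -89.1]
contact_force: [-1.1, -0.0, -0.5]
gripper_width: 0.0502
time_s: 38.65
tcp_pos: [0.4621, 0.4011, 0.1001]
eef_rot: [-179.0, 2.1, -89.1]
contact_force: [0.4, 0.6, 0.5]
gripper_width: 0.05
```

```bash
I="python3 -m inch"
$I '[{"x":0.08,"y":0.2,"z":0.4,"yaw":0},{"x":0,"y":0,"z":0.25,"yaw":0},{"x":0,"y":0,"z":0.1,"yaw":0},{"x":0,"y":0,"z":0,"yaw":0}]'
$I '[{"x":0,"y":0,"z":0,"yaw":0},{"x":0,"y":0,"z":0,"yaw":0},{"x":0,"y":0,"z":0,"yaw":0},{"x":0,"y":0,"z":0,"yaw":0},{"x":0,"y":0,"z":0,"yaw":0}]' -1 12
```

```text
time_s: 38.98
tcp_pos: [0.46, 0.401, 0.0855]
eef_rot: [-178.8, 2.3, -89.1]
contact_force: [1.3, -0.0, 0.8]
gripper_width: 0.0501
time_s: 39.4
tcp_pos: [0.4613, 0.4024, 0.0886]
eef_rot: [-178.6, 2.5, -89.1]
contact_force: [0.0, 0.4, -2.6]
gripper_width: 0.0315
```

```bash
I="python3 -m inch"
$I '[{"x":0,"y":0,"z":-0.4,"yaw":0},{"x":0,"y":0,"z":-0.8,"yaw":0},{"x":0,"y":0,"z":-1,"yaw":0},{"x":0,"y":0,"z":-1,"yaw":0},{"x":0,"y":0,"z":-1,"yaw":0}]'
$I '[{"x":0.3,"y":0,"z":-1,"yaw":0},{"x":0.6,"y":-0.2,"z":-1,"yaw":0},{"x":1,"y":-0.3,"z":-0.5,"yaw":0},{"x":1,"y":-0.3,"z":0,"yaw":0},{"x":1,"y":-0.3,"z":0,"yaw":0}]'
$I '[{"x":1,"y":-0.3,"z":0,"yaw":0},{"x":1,"y":-0.3,"z":0,"yaw":0},{"x":1,"y":-0.3,"z":0,"yaw":0},{"x":1,"y":-0.3,"z":0,"yaw":0},{"x":1,"y":-0.3,"z":0,"yaw":0}]'
$I '[{"x":1,"y":-0.3,"z":0,"yaw":0},{"x":1,"y":-0.3,"z":0,"yaw":0},{"x":0.5,"y":-0.2,"z":0,"yaw":0},{"x":0,"y":0,"z":0,"yaw":0}]'
```

```text
time_s: 39.82
tcp_pos: [0.4561, 0.394, 0.1922]
eef_rot: [-179.1, 1.9, -89.1]
contact_force: [0.6, 0.2, -1.9]
gripper_width: 0.0313
time_s: 40.23
tcp_pos: [0.4853, 0.2967, 0.2657]
eef_rot: [-178.6, 2.4, -88.7]
contact_force: [0.0, -0.7, -2.0]
gripper_width: 0.0312
time_s: 40.65
tcp_pos: [0.5259, 0.1664, 0.267]
eef_rot: [-178.3, 2.6, -88.6]
contact_force: [-0.0, 0.6, -0.5]
gripper_width: 0.0315
time_s: 40.98
tcp_pos: [0.5477, 0.0966, 0.2678]
eef_rot: [-178.3, 2.6, -88.8]
contact_force: [-0.5, -0.7, -0.4]
gripper_width: 0.0311
```

```bash
I="python3 -m inch"
$I '[{"x":0.9,"y":-0.35,"z":0,"yaw":0},{"x":0.85,"y":-0.35,"z":0,"yaw":0},{"x":0,"y":0,"z":0,"yaw":0},{"x":0,"y":0,"z":0.5,"yaw":0},{"x":0,"y":0,"z":0.8,"yaw":0}]'
$I '[{"x":0,"y":0,"z":0.8,"yaw":0},{"x":0,"y":0,"z":0.5,"yaw":0},{"x":0,"y":0,"z":0.1,"yaw":0},{"x":0,"y":0,"z":0,"yaw":0}]'
```

```text
time_s: 41.4
tcp_pos: [0.5692, 0.0533, 0.2404]
eef_rot: [-177.8, 2.7, -88.8]
contact_force: [0.9, 1.0, -0.9]
gripper_width: 0.0307
time_s: 41.73
tcp_pos: [0.5681, 0.0566, 0.2028]
eef_rot: [-178.0, 2.7, -88.9]
contact_force: [1.0, -0.6, -0.8]
gripper_width: 0.0302
```

```bash
I="python3 -m inch"
$I '[{"x":0.12,"y":0,"z":0.35,"yaw":0},{"x":0,"y":0,"z":0.3,"yaw":0},{"x":0,"y":0,"z":0.1,"yaw":0},{"x":0,"y":0,"z":0,"yaw":0}]'
$I '[{"x":0,"y":0,"z":0.1,"yaw":0},{"x":0,"y":0,"z":0.06,"yaw":0}]'
```

```text
time_s: 42.07
tcp_pos: [0.5697, 0.0557, 0.1851]
eef_rot: [-177.8, 2.8, -88.8]
contact_force: [0.3, 0.9, -1.1]
gripper_width: 0.0305
time_s: 42.23
tcp_pos: [0.5703, 0.056, 0.1816]
eef_rot: [-177.7, 2.8, -88.8]
contact_force: [-1.3, -0.6, -1.5]
gripper_width: 0.0305
```

```bash
I="python3 -m inch"
$I '[{"x":0.1,"y":0,"z":0.08,"yaw":0},{"x":0,"y":0,"z":0.06,"yaw":0}]'
$I '[{"x":0,"y":-0.12,"z":0.04,"yaw":0},{"x":0,"y":-0.1,"z":0.03,"yaw":0}]'
$I '[{"x":0,"y":-0.1,"z":0.02,"yaw":0}]'
```

```text
time_s: 42.4
tcp_pos: [0.5724, 0.0543, 0.1804]
eef_rot: [-177.4, 2.9, -88.7]
contact_force: [-4.3, 2.0, 9.2]
gripper_width: 0.0309
time_s: 42.57
tcp_pos: [0.5775, 0.0542, 0.18]
eef_rot: [-177.4, 2.9, -88.7]
contact_force: [-3.8, -0.5, 2.9]
gripper_width: 0.0307
time_s: 42.65
tcp_pos: [0.5793, 0.0539, 0.1798]
eef_rot: [-177.5, 2.8, -88.7]
contact_force: [-7.1, 0.9, 7.1]
gripper_width: 0.0308
```

```bash
I="python3 -m inch"
$I '[{"x":0,"y":-0.1,"z":0,"yaw":0}]'
$I '[{"x":0,"y":-0.1,"z":0,"yaw":0}]'
```

```text
time_s: 42.73
tcp_pos: [0.5809, 0.0536, 0.18]
eef_rot: [-177.6, 2.8, -88.7]
contact_force: [-7.8, 1.0, 6.8]
gripper_width: 0.0318
time_s: 42.82
tcp_pos: [0.5825, 0.0533, 0.1803]
eef_rot: [-177.8, 2.8, -88.7]
contact_force: [-6.6, -0.2, 6.6]
gripper_width: 0.0315
```

```bash
I="python3 -m inch"
$I '[{"x":0,"y":-0.08,"z":0,"yaw":0}]'
$I '[{"x":0,"y":0,"z":0,"yaw":0},{"x":0,"y":0,"z":0,"yaw":0},{"x":0,"y":0,"z":0,"yaw":0},{"x":0,"y":0,"z":0,"yaw":0}]' 0.14
$I '[{"x":0,"y":0,"z":-0.5,"yaw":0},{"x":0,"y":0,"z":-0.7,"yaw":0},{"x":0,"y":0,"z":-1,"yaw":0},{"x":0,"y":0,"z":-1,"yaw":0},{"x":0,"y":0,"z":-0.8,"yaw":0}]'
$I '[{"x":0,"y":1,"z":0,"yaw":0},{"x":0,"y":1,"z":0,"yaw":0},{"x":0,"y":1,"z":0,"yaw":0},{"x":0,"y":1,"z":0,"yaw":0},{"x":0,"y":0,"z":0,"yaw":0}]' -1
python3 - <<'E'
from h import *
np.set_printoptions(precision=4,suppress=True)
q=[]
for n in("top","scene"):
    p,d=snap(n[0]+"10",n);print(n,"P",pcaps(n,p,d));q.append(p)
cv2.imwrite("pics/v10.png",cv2.resize(q[1][125:215,190:320],(780,540),interpolation=2)[:,:,::-1])
E
```

```text
time_s: 42.9
tcp_pos: [0.5833, 0.0529, 0.1804]
eef_rot: [-177.9, 2.7, -88.7]
contact_force: [-8.1, 0.5, 7.7]
gripper_width: 0.0316
time_s: 43.23
tcp_pos: [0.585, 0.0529, 0.1807]
eef_rot: [-177.8, 2.8, -88.7]
contact_force: [-0.5, -0.2, 0.8]
gripper_width: 0.0487
time_s: 43.65
tcp_pos: [0.58, 0.0473, 0.2779]
eef_rot: [-178.3, 2.6, -88.8]
contact_force: [0.9, -0.0, -0.0]
gripper_width: 0.0499
time_s: 44.07
tcp_pos: [0.4815, 0.0453, 0.2797]
eef_rot: [-177.6, 2.7, -88.8]
contact_force: [-0.3, 0.8, -0.5]
gripper_width: 0.0222
top P [[  0.581   -0.1775   0.5809  -0.1775   0.1879 114.    ]
 [  0.583   -0.0231   0.5822  -0.023    0.1879 109.    ]]
scene P [[ 0.579   0.0558  0.5781  0.0559  0.1873 89.    ]
 [ 0.5824 -0.0206  0.5813 -0.0205  0.1871 86.    ]
 [ 0.5809 -0.1763  0.5811 -0.1763  0.1872 83.    ]]
```

View pics/v10.png

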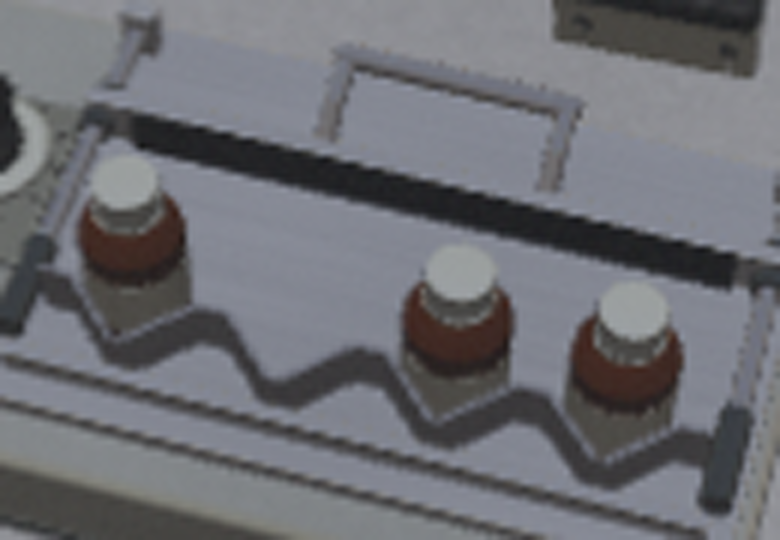

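```bash
I="python3 -m inch"
$I '[{"x":0,"y":-0.6,"z":0,"yaw":0},{"x":0,"y":-0.4,"z":0,"yaw":0},{"x":0,"y":0,"z":0.6,"yaw":0},{"x":0,"y":0,"z":0.9,"yaw":0},{"x":0,"y":0,"z":0.9,"yaw":0}]'
$I '[{"x":0,"y":0,"z":0.9,"yaw":0},{"x":0,"y":0,"z":0.8,"yaw":0},{"x":0,"y":0,"z":0.4,"yaw":0},{"x":0,"y":0,"z":0.1,"yaw":0},{"x":0,"y":0,"z":0,"yaw":0}]'
```

```text
time_s: 44.58
tcp_pos: [0.5211, 0.0507, 0.2251]
eef_rot: [-176.8, 2.9, -88.7]
contact_force: [0.2, -0.3, -0.6]
gripper_width: 0.0005
time_s: 45.0
tcp_pos: [0.5271, 0.0529, 0.1606]
eef_rot: [-177.3, 2.6, -88.9]
contact_force: [-1.3, 0.9, 0.4]
gripper_width: 0.0001
```

```bash
I="python3 -m inch"
$I '[{"x":0,"y":0.2,"z":0.5,"yaw":0},{"x":0,"y":0,"z":0.3,"yaw":0},{"x":0,"y":0,"z":0.05,"yaw":0}]'
$I '[{"x":0,"y":-0.2,"z":0.02,"yaw":0},{"x":0,"y":-0.1,"z":0.02,"yaw":0}]'
$I '[{"x":0,"y":-0.1,"z":0.02,"yaw":0}]'
$I '[{"x":0,"y":-0.06,"z":0.02,"yaw":0}]'
```

```text
time_s: 45.25
tcp_pos: [0.5261, 0.0542, 0.1398]
eef_rot: [-177.2, 2.6, -88.9]
contact_force: [0.3, -0.2, -0.5]
gripper_width: 0.0006
time_s: 45.42
tcp_pos: [0.5349, 0.0545, 0.1402]
eef_rot: [-177.1, 2.6, -88.9]
contact_force: [1.0, -0.3, 0.8]
gripper_width: 0.0004
time_s: 45.5
tcp_pos: [0.5383, 0.0547, 0.1405]
eef_rot: [-177.1, 2.7, -88.9]
contact_force: [-1.5, -0.2, 1.5]
gripper_width: 0.0009
time_s: 45.58
tcp_pos: [0.5397, 0.0544, 0.1405]
eef_rot: [-177.1, 2.6, -88.9]
contact_force: [-9.4, -2.1, 6.8]
gripper_width: 0.0006
```

```bash
I="python3 -m inch"
$I '[{"x":0,"y":0.3,"z":0,"yaw":0},{"x":0,"y":0.3,"z":0.02,"yaw":0},{"x":0.8,"y":0,"z":0.04,"yaw":0},{"x":0.9,"y":0,"z":0.04,"yaw":0},{"x":0.9,"y":0,"z":0.04,"yaw":0}]'
$I '[{"x":0.3,"y":0,"z":0,"yaw":0},{"x":0,"y":0,"z":0,"yaw":0}]'
```

```text
time_s: 46.0
tcp_pos: [0.5261, -0.0088, 0.135]
eef_rot: [-176.8, 2.7, -88.6]
contact_force: [1.0, 0.6, 0.2]
gripper_width: 0.0004
time_s: 46.17
tcp_pos: [0.5251, -0.0189, 0.1347]
eef_rot: [-176.8, 2.8, -88.7]
contact_force: [0.6, 0.2, 0.2]
gripper_width: 0.0005
```

```bash
I="python3 -m inch"
$I '[{"x":0.12,"y":0,"z":-0.25,"yaw":0},{"x":0,"y":-0.2,"z":0,"yaw":0},{"x":0,"y":-0.12,"z":0.02,"yaw":0},{"x":0,"y":0,"z":0.02,"yaw":0}]'
$I '[{"x":0,"y":-0.1,"z":0.02,"yaw":0}]'
$I '[{"x":0,"y":-0.06,"z":0.02,"yaw":0}]'
```

```text
time_s: 46.5
tcp_pos: [0.5338, -0.0207, 0.1423]
eef_rot: [-176.6, 2.8, -88.7]
contact_force: [0.6, 0.6, -0.2]
gripper_width: 0.0005
time_s: 46.58
tcp_pos: [0.5365, -0.02, 0.142]
eef_rot: [-176.6, 2.8, -88.7]
contact_force: [-0.2, 0.5, -0.9]
gripper_width: -0.0001
time_s: 46.67
tcp_pos: [0.5385, -0.0194, 0.1416]
eef_rot: [-176.6, 2.8, -88.6]
contact_force: [-0.3, -0.9, 0.3]
gripper_width: 0.0008
```

```bash
I="python3 -m inch"
$I '[{"x":0.05,"y":-0.06,"z":0.02,"yaw":0}]'
$I '[{"x":0.03,"y":-0.05,"z":0.02,"yaw":0}]'
```

```text
time_s: 46.75
tcp_pos: [0.5403, -0.0201, 0.141]
eef_rot: [-176.6, 2.8, -88.6]
contact_force: [-0.4, 0.3, 0.7]
gripper_width: 0.0003
time_s: 46.83
tcp_pos: [0.5407, -0.0207, 0.1402]
eef_rot: [-176.7, 2.8, -88.6]
contact_force: [-10.5, 2.3, 8.1]
gripper_width: 0.0005
```

```bash
I="python3 -m inch"
$I '[{"x":0,"y":0.3,"z":0,"yaw":0},{"x":0.2,"y":0.3,"z":-0.05,"yaw":0},{"x":1,"y":0,"z":0,"yaw":0},{"x":1,"y":0,"z":0,"yaw":0},{"x":1,"y":0,"z":0,"yaw":0}]'
$I '[{"x":1,"y":0,"z":0,"yaw":0},{"x":1,"y":0,"z":0,"yaw":0},{"x":0.5,"y":0,"z":0,"yaw":0},{"x":0,"y":0,"z":0,"yaw":0}]'
```

```text
time_s: 47.25
tcp_pos: [0.5256, -0.1003, 0.1364]
eef_rot: [-176.7, 2.8, -88.2]
contact_force: [1.7, -0.6, -0.2]
gripper_width: 0.0006
time_s: 47.58
tcp_pos: [0.5249, -0.1696, 0.1332]
eef_rot: [-176.7, 2.8, -88.3]
contact_force: [1.0, 1.1, 0.3]
gripper_width: 0.0005
```

```bash
I="python3 -m inch"
$I '[{"x":0.15,"y":0,"z":-0.3,"yaw":0},{"x":0.05,"y":-0.2,"z":0,"yaw":0},{"x":0,"y":-0.12,"z":0.02,"yaw":0},{"x":0,"y":0,"z":0.02,"yaw":0}]'
$I '[{"x":0.03,"y":-0.1,"z":0.02,"yaw":0}]'
$I '[{"x":0.03,"y":-0.1,"z":0.02,"yaw":0}]'
$I '[{"x":0.03,"y":-0.05,"z":0.02,"yaw":0}]'
```

```text
time_s: 47.92
tcp_pos: [0.5321, -0.1754, 0.1412]
eef_rot: [-176.6, 2.8, -88.4]
contact_force: [1.5, -0.2, -0.3]
gripper_width: 0.0006
time_s: 48.0
tcp_pos: [0.5348, -0.1754, 0.1409]
eef_rot: [-176.6, 2.8, -88.4]
contact_force: [-0.7, -0.0, -0.1]
gripper_width: 0.0005
time_s: 48.08
tcp_pos: [0.5377, -0.1755, 0.1406]
eef_rot: [-176.6, 2.8, -88.3]
contact_force: [0.2, -0.1, -0.3]
gripper_width: 0.0007
time_s: 48.17
tcp_pos: [0.5392, -0.1757, 0.1401]
eef_rot: [-176.6, 2.8, -88.3]
contact_force: [-1.8, -0.1, 1.5]
gripper_width: 0.0006
```

```bash
I="python3 -m inch"
$I '[{"x":0,"y":-0.06,"z":0.02,"yaw":0}]'
$I '[{"x":0,"y":-0.05,"z":0.02,"yaw":0}]'
$I '[{"x":0,"y":-0.05,"z":0.02,"yaw":0}]'
```

```text
time_s: 48.25
tcp_pos: [0.5406, -0.1754, 0.1396]
eef_rot: [-176.7, 2.8, -88.2]
contact_force: [-3.7, 1.0, 4.8]
gripper_width: 0.0006
time_s: 48.33
tcp_pos: [0.5409, -0.1751, 0.139]
eef_rot: [-176.8, 2.8, -88.2]
contact_force: [-7.6, 1.5, 7.0]
gripper_width: -0.0001
time_s: 48.42
tcp_pos: [0.541, -0.1748, 0.1384]
eef_rot: [-176.9, 2.8, -88.2]
contact_force: [-5.1, 1.4, 4.5]
gripper_width: 0.0006
```

```bash
I="python3 -m inch"
$I '[{"x":0,"y":0.4,"z":0,"yaw":0},{"x":0,"y":0.5,"z":-0.4,"yaw":0},{"x":0,"y":0.5,"z":-1,"yaw":0},{"x":0,"y":0.5,"z":-1,"yaw":0},{"x":0,"y":0.3,"z":-1,"yaw":0}]'
$I '[{"x":0,"y":0.5,"z":-0.8,"yaw":0},{"x":0,"y":0.5,"z":0,"yaw":0},{"x":0,"y":0.5,"z":0,"yaw":0},{"x":0,"y":0,"z":0,"yaw":0}]'
python3 - <<'E'
from h import *
np.set_printoptions(precision=4,suppress=True)
for n in("top","scene"):
    p,d=snap(n[0]+"11",n);P=pcaps(n,p,d);print(n,"P",P)
E
```

```text
time_s: 48.83
tcp_pos: [0.4762, -0.1794, 0.2148]
eef_rot: [-177.7, 3.0, -88.2]
contact_force: [0.9, 0.5, -0.3]
gripper_width: 0.0005
time_s: 49.17
tcp_pos: [0.4357, -0.182, 0.2391]
eef_rot: [-177.1, 2.9, -88.2]
contact_force: [0.3, 0.4, -0.5]
gripper_width: 0.0001
top P [[  0.5829  -0.1769   0.5833  -0.1775   0.1875 112.    ]
 [  0.5805   0.0527   0.581    0.0527   0.1879 114.    ]
 [  0.583   -0.0231   0.5824  -0.023    0.188  109.    ]]
scene P [[ 0.58    0.0559  0.58    0.0559  0.1877 86.    ]
 [ 0.5824 -0.0206  0.581  -0.0202  0.1872 86.    ]
 [ 0.5828 -0.1756  0.5826 -0.1761  0.1871 80.    ]]
```

```bash
I="python3 -m inch"
$I '[{"x":0,"y":-0.8,"z":0,"yaw":0},{"x":0,"y":-1,"z":0,"yaw":0},{"x":0,"y":-1,"z":0,"yaw":0},{"x":0,"y":-0.3,"z":0,"yaw":0},{"x":0,"y":0,"z":0.3,"yaw":0}]'
$I '[{"x":0,"y":0,"z":0.8,"yaw":0},{"x":0,"y":0,"z":0.8,"yaw":0},{"x":0,"y":0,"z":0.8,"yaw":0},{"x":0,"y":0,"z":0.5,"yaw":0},{"x":0,"y":0,"z":0,"yaw":0}]'
```

```text
time_s: 49.68
tcp_pos: [0.5182, -0.1791, 0.2322]
eef_rot: [-177.2, 2.9, -88.2]
contact_force: [0.6, 0.6, 0.1]
gripper_width: 0.0005
time_s: 50.1
tcp_pos: [0.518, -0.1743, 0.1493]
eef_rot: [-177.7, 3.0, -88.2]
contact_force: [-0.7, 0.4, -0.3]
gripper_width: 0.0004
```

```bash
I="python3 -m inch"
$I '[{"x":0.25,"y":-0.2,"z":0.2,"yaw":0},{"x":0,"y":-0.25,"z":0.1,"yaw":0},{"x":0,"y":-0.2,"z":0.02,"yaw":0},{"x":0,"y":0,"z":0.02,"yaw":0}]'
$I '[{"x":0,"y":-0.1,"z":0.02,"yaw":0}]'
```

```text
time_s: 50.43
tcp_pos: [0.5348, -0.1804, 0.1398]
eef_rot: [-177.8, 3.0, -88.2]
contact_force: [-0.2, 0.7, 1.0]
gripper_width: 0.001
time_s: 50.52
tcp_pos: [0.5376, -0.1804, 0.1398]
eef_rot: [-177.8, 3.0, -88.2]
contact_force: [-0.4, 1.1, 0.7]
gripper_width: 0.0003
```

```bash
I="python3 -m inch"
$I '[{"x":0,"y":-0.1,"z":0.01,"yaw":0}]'
$I '[{"x":-0.06,"y":-0.05,"z":0.01,"yaw":0}]'
$I '[{"x":-0.08,"y":-0.05,"z":0.01,"yaw":0}]'
$I '[{"x":-0.1,"y":-0.05,"z":0.01,"yaw":0}]'
$I '[{"x":-0.1,"y":-0.05,"z":0.01,"yaw":0}]'
```

```text
time_s: 50.6
tcp_pos: [0.5407, -0.1803, 0.1401]
eef_rot: [-177.8, 3.0, -88.2]
contact_force: [-2.8, -0.1, 3.1]
gripper_width: 0.0006
time_s: 50.68
tcp_pos: [0.5419, -0.1789, 0.1404]
eef_rot: [-177.8, 3.0, -88.2]
contact_force: [-3.1, 0.3, 2.5]
gripper_width: 0.0004
time_s: 50.77
tcp_pos: [0.543, -0.1769, 0.1407]
eef_rot: [-177.8, 2.9, -88.2]
contact_force: [-2.4, 0.2, 3.3]
gripper_width: 0.0005
time_s: 50.85
tcp_pos: [0.5441, -0.1743, 0.141]
eef_rot: [-177.8, 2.9, -88.3]
contact_force: [-3.2, -1.2, 2.8]
gripper_width: 0.0007
time_s: 50.93
tcp_pos: [0.5438, -0.1721, 0.1411]
eef_rot: [-177.9, 2.9, -88.3]
contact_force: [-12.2, -5.6, 7.8]
gripper_width: 0.0007
```

```bash
I="python3 -m inch"
$I '[{"x":0,"y":0.4,"z":0,"yaw":0},{"x":0,"y":0.5,"z":-0.4,"yaw":0},{"x":0,"y":0.5,"z":-1,"yaw":0},{"x":0,"y":0.5,"z":-1,"yaw":0},{"x":0,"y":0.3,"z":-1,"yaw":0}]'
$I '[{"x":0,"y":0.5,"z":-0.8,"yaw":0},{"x":0,"y":0.5,"z":0,"yaw":0},{"x":0,"y":0.5,"z":0,"yaw":0},{"x":0,"y":0,"z":0,"yaw":0}]'
python3 - <<'E'
from h import *
np.set_printoptions(precision=4,suppress=True)
for n in("top","scene"):
    p,d=snap(n[0]+"12",n);P=pcaps(n,p,d);print(n,"P",P[:,:2].tolist())
E
```

```text
time_s: 51.35
tcp_pos: [0.4813, -0.1759, 0.2201]
eef_rot: [-178.4, 3.0, -88.3]
contact_force: [0.2, -0.3, 0.8]
gripper_width: 0.0004
time_s: 51.68
tcp_pos: [0.4429, -0.1778, 0.2464]
eef_rot: [-177.6, 3.0, -88.2]
contact_force: [-1.0, 0.2, -0.6]
gripper_width: 0.0002
top P [[0.5803701534176658, 0.05273274224604339], [0.5840554326294501, -0.17360431786050834], [0.5829847866706497, -0.023209410177769528]]
scene P [[0.5801882386731575, 0.05599812487934032], [0.5824467642209812, -0.020569771299830786], [0.5836085209205281, -0.17181806414352083]]
```

```bash
I="python3 -m inch"
$I '[{"x":-1,"y":0.1,"z":0,"yaw":0},{"x":-1,"y":0.1,"z":0,"yaw":0},{"x":-1,"y":0.1,"z":0,"yaw":0},{"x":-0.9,"y":0,"z":0,"yaw":0},{"x":-0.1,"y":0,"z":0.2,"yaw":0}]' -0.4
$I '[{"x":0,"y":0,"z":0.5,"yaw":0},{"x":0,"y":0,"z":0.8,"yaw":0},{"x":0,"y":0,"z":0.7,"yaw":0},{"x":0,"y":0,"z":0.3,"yaw":0},{"x":0,"y":0,"z":0,"yaw":0}]'
```

```text
time_s: 52.2
tcp_pos: [0.4359, -0.075, 0.2439]
eef_rot: [-177.6, 3.0, -88.4]
contact_force: [1.1, 0.6, -0.1]
gripper_width: 0.0244
time_s: 52.62
tcp_pos: [0.4404, -0.0688, 0.1822]
eef_rot: [-177.6, 3.0, -88.1]
contact_force: [0.2, 1.2, -0.6]
gripper_width: 0.0262
```

```bash
I="python3 -m inch"
$I '[{"x":0,"y":0.06,"z":0.6,"yaw":0},{"x":0,"y":0,"z":0.6,"yaw":0},{"x":0,"y":0,"z":0.35,"yaw":0},{"x":0,"y":0,"z":0.1,"yaw":0},{"x":0,"y":0,"z":0,"yaw":0}]'
$I '[{"x":0,"y":0,"z":0.1,"yaw":0},{"x":0,"y":0,"z":0,"yaw":0}]'
```

```text
time_s: 53.03
tcp_pos: [0.4431, -0.0671, 0.1408]
eef_rot: [-177.6, 2.9, -88.1]
contact_force: [-0.4, -0.8, 0.7]
gripper_width: 0.0266
time_s: 53.2
tcp_pos: [0.444, -0.0671, 0.1392]
eef_rot: [-177.5, 2.9, -88.1]
contact_force: [-0.5, -0.5, -0.0]
gripper_width: 0.0262
```

```bash
I="python3 -m inch"
$I '[{"x":0,"y":0.1,"z":0,"yaw":0},{"x":0,"y":0,"z":0,"yaw":0},{"x":0,"y":0,"z":0,"yaw":0},{"x":0,"y":0,"z":0,"yaw":0}]' -1 15
$I '[{"x":0,"y":-0.4,"z":0.01,"yaw":0},{"x":0,"y":-0.5,"z":0.01,"yaw":0},{"x":0,"y":-0.5,"z":0.01,"yaw":0},{"x":0,"y":-0.3,"z":0.01,"yaw":0}]'
```

```text
time_s: 53.53
tcp_pos: [0.4399, -0.0673, 0.14]
eef_rot: [-177.6, 2.9, -88.1]
contact_force: [-3.6, 1.5, 2.0]
gripper_width: 0.0108
time_s: 53.87
tcp_pos: [0.4797, -0.0665, 0.1401]
eef_rot: [-177.9, 3.0, -88.2]
contact_force: [3.3, -2.1, -4.0]
gripper_width: 0.0115
```

```bash
I="python3 -m inch"
$I '[{"x":0,"y":-0.3,"z":0.01,"yaw":0},{"x":0,"y":-0.25,"z":0.01,"yaw":0},{"x":0,"y":-0.12,"z":0.01,"yaw":0}]'
$I '[{"x":0,"y":-0.12,"z":0.01,"yaw":0},{"x":0,"y":0,"z":0.01,"yaw":0}]'
```

```text
time_s: 54.12
tcp_pos: [0.5017, -0.0661, 0.14]
eef_rot: [-177.6, 2.9, -88.2]
contact_force: [3.6, -1.4, -2.1]
gripper_width: 0.0114
time_s: 54.28
tcp_pos: [0.5028, -0.0661, 0.1398]
eef_rot: [-178.0, 2.9, -88.2]
contact_force: [0.0, 0.5, 3.1]
gripper_width: 0.0114
```

```bash
I="python3 -m inch"
$I '[{"x":0,"y":0,"z":0.01,"yaw":0},{"x":0,"y":0,"z":0.01,"yaw":0},{"x":0,"y":0,"z":0,"yaw":0},{"x":0,"y":0,"z":0,"yaw":0}]' -0.4
$I '[{"x":0,"y":0,"z":-0.5,"yaw":0},{"x":0,"y":0,"z":-1,"yaw":0},{"x":0,"y":0,"z":-1,"yaw":0},{"x":0,"y":0,"z":-1,"yaw":0},{"x":0,"y":0.5,"z":-0.5,"yaw":0}]'
$I '[{"x":0,"y":0.8,"z":-0.3,"yaw":0},{"x":0,"y":1,"z":0,"yaw":0},{"x":0,"y":0.8,"z":0,"yaw":0},{"x":0,"y":0,"z":0,"yaw":0}]'
python3 - <<'E'
from h import *
q=[]
for n in("top","scene"):
    p,d=snap(n[0]+"13",n);P=pcaps(n,p,d);print(n,"P",P[:,[0,1,4]].round(4).tolist());q.append(p)
cv2.imwrite("pics/v13.png",np.hstack([cv2.resize(q[0][185:275,200:365],(410,300),interpolation=2),cv2.resize(q[1][110:215,165:320],(390,300),interpolation=2)])[:,:,::-1])
E
```

```text
time_s: 54.62
tcp_pos: [0.5034, -0.0656, 0.1404]
eef_rot: [-177.9, 2.9, -88.2]
contact_force: [0.3, 0.6, -1.1]
gripper_width: 0.0258
time_s: 55.03
tcp_pos: [0.4862, -0.0713, 0.2401]
eef_rot: [-178.4, 2.9, -88.2]
contact_force: [1.0, 0.5, 0.8]
gripper_width: 0.026
time_s: 55.37
tcp_pos: [0.4196, -0.0738, 0.2502]
eef_rot: [-177.9, 2.9, -88.2]
contact_force: [-0.4, -0.3, -1.4]
gripper_width: 0.0261
top P [[0.5811, 0.0529, 0.1879], [0.5856, -0.1735, 0.1879], [0.583, -0.0231, 0.1878]]
scene P [[0.5807, 0.0559, 0.1874], [0.5824, -0.0206, 0.1872], [0.5847, -0.1719, 0.1874]]
```

View pics/v13.png

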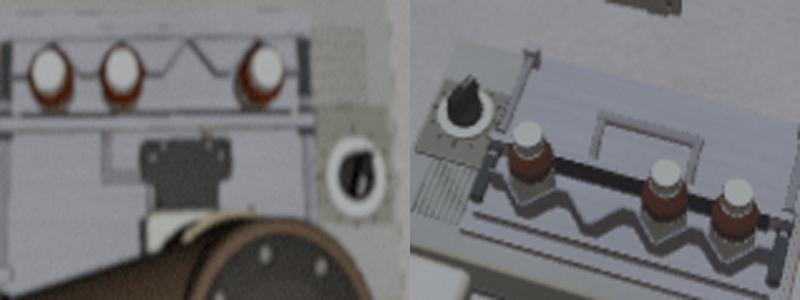

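```bash
python3 - <<'E'
from h import *
np.set_printoptions(precision=4,suppress=True)
q=[]
for n in("top","scene"):
    f=np.load(f"pics/{n[0]}13.npz");p,d=f["p"],f["d"];W=cloud(n,d);c=np.array([.507,-.2893])
    m=(np.hypot(W[...,0]-c[0],W[...,1]-c[1])<.032)&(W[...,2]>.108)&(W[...,2]<.13)&(p.max(2)<110)
    px=np.argwhere(m)[:,::-1];Q=plane(n,px,.121)[:,:2]
    w,v=np.linalg.eigh(np.cov(Q.T));print(n,len(Q),"centre",Q.mean(0),"std",np.sqrt(w),"dir deg",np.degrees(np.arctan2(v[1,1],v[0,1])))
    for z in(.121,.085):
        a=np.degrees(np.linspace(0,1,1))
    ctr=proj(n,[[*c,.121]])[0];print("ctr px",ctr)
    x,y=ctr.round().astype(int);g=p[y-15:y+16,x-15:x+16];q.append(np.clip(cv2.resize(g,(390,390),interpolation=2)*1.7,0,255))
cv2.imwrite("pics/k13.png",np.hstack(q)[:,:,::-1].astype(np.uint8))
E
```

```text
top 84 centre [ 0.5083 -0.288 ] std [0.0044 0.0117] dir deg 162.13018956069465
ctr px [346.4148 237.7393]
scene 84 centre [ 0.5122 -0.2835] std [0.006  0.0127] dir deg 166.51614326095984
ctr px [184.4594 140.4592]
```

View pics/k13.png

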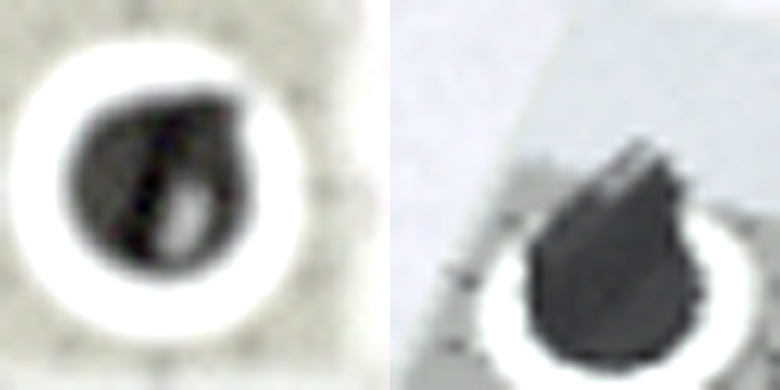

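```bash
I="python3 -m inch"
$I '[{"x":1,"y":-0.4,"z":-0.1,"yaw":0},{"x":1,"y":-0.4,"z":-0.1,"yaw":0},{"x":1,"y":-0.4,"z":0,"yaw":0},{"x":1,"y":-0.4,"z":0,"yaw":0},{"x":1,"y":-0.4,"z":0,"yaw":0}]' -0.3
$I '[{"x":1,"y":-0.4,"z":0,"yaw":0},{"x":1,"y":-0.4,"z":0,"yaw":0},{"x":1,"y":-0.4,"z":0,"yaw":0},{"x":0.1,"y":0,"z":0,"yaw":-1},{"x":0,"y":0,"z":0,"yaw":-1}]'
$I '[{"x":0,"y":0,"z":0,"yaw":-1},{"x":0,"y":0,"z":0,"yaw":-1},{"x":0,"y":0,"z":0,"yaw":-1},{"x":0,"y":0,"z":0,"yaw":-1},{"x":0,"y":0,"z":0,"yaw":-1}]'
$I '[{"x":0,"y":0,"z":0,"yaw":-1},{"x":0,"y":0,"z":0,"yaw":-1},{"x":0,"y":0,"z":0,"yaw":-1},{"x":0,"y":0,"z":0,"yaw":-1},{"x":0,"y":0,"z":0,"yaw":-1}]'
$I '[{"x":0,"y":0,"z":0,"yaw":-1},{"x":0,"y":0,"z":0,"yaw":-1},{"x":0,"y":0,"z":0,"yaw":-1},{"x":0,"y":0,"z":0,"yaw":-1},{"x":0,"y":0,"z":0,"yaw":-1}]'
```

```text
time_s: 55.88
tcp_pos: [0.4815, -0.198, 0.2522]
eef_rot: [-177.5, 3.0, -87.5]
contact_force: [0.8, 1.2, -0.0]
gripper_width: 0.0307
time_s: 56.3
tcp_pos: [0.5218, -0.2848, 0.2439]
eef_rot: [-177.4, 2.6, -79.6]
contact_force: [-0.6, -0.3, -0.3]
gripper_width: 0.0305
time_s: 56.72
tcp_pos: [0.5259, -0.2887, 0.2378]
eef_rot: [-177.0, 1.8, -58.8]
contact_force: [-0.2, 0.4, -0.3]
gripper_width: 0.0307
time_s: 57.13
tcp_pos: [0.53, -0.2905, 0.233]
eef_rot: [-176.7, 0.8, -37.8]
contact_force: [0.2, 0.1, -0.1]
gripper_width: 0.0307
time_s: 57.55
tcp_pos: [0.5341, -0.2923, 0.2283]
eef_rot: [-176.7, -0.1, -16.8]
contact_force: [-0.6, -0.2, 0.8]
gripper_width: 0.0305
```

```bash
I="python3 -m inch"
$I '[{"x":-0.5,"y":0.24,"z":0,"yaw":0},{"x":-0.5,"y":0.23,"z":0,"yaw":0},{"x":0,"y":0,"z":0.6,"yaw":0},{"x":0,"y":0,"z":0.9,"yaw":0},{"x":0,"y":0,"z":0.6,"yaw":0}]'
$I '[{"x":0,"y":0,"z":0.3,"yaw":0},{"x":0,"y":0,"z":0,"yaw":0}]'
```

```text
time_s: 57.97
tcp_pos: [0.5083, -0.2963, 0.1743]
eef_rot: [-176.8, -0.3, -16.8]
contact_force: [-1.1, 1.0, -0.3]
gripper_width: 0.0305
time_s: 58.13
tcp_pos: [0.5057, -0.2958, 0.163]
eef_rot: [-176.8, -0.0, -17.0]
contact_force: [0.8, -0.1, 0.1]
gripper_width: 0.0308
```

```bash
I="python3 -m inch"
$I '[{"x":-0.02,"y":-0.13,"z":0.4,"yaw":0},{"x":0,"y":0,"z":0.5,"yaw":0},{"x":0,"y":0,"z":0.3,"yaw":0},{"x":0,"y":0,"z":0,"yaw":0}]'
$I '[{"x":0,"y":0,"z":0.5,"yaw":0},{"x":0,"y":0,"z":0.3,"yaw":0},{"x":0,"y":0,"z":0,"yaw":0}]'
```

```text
time_s: 58.47
tcp_pos: [0.5073, -0.2914, 0.133]
eef_rot: [-176.8, -0.2, -17.1]
contact_force: [-0.0, -1.0, -0.1]
gripper_width: 0.0307
time_s: 58.72
tcp_pos: [0.5088, -0.2905, 0.1138]
eef_rot: [-176.8, -0.3, -17.1]
contact_force: [0.2, -0.1, 0.0]
gripper_width: 0.0305
```

```bash
I="python3 -m inch"
$I '[{"x":-0.05,"y":0,"z":0.18,"yaw":0},{"x":0,"y":0,"z":0,"yaw":0}]'
$I '[{"x":0,"y":0,"z":0,"yaw":0},{"x":0,"y":0,"z":0,"yaw":0},{"x":0,"y":0,"z":0,"yaw":0},{"x":0,"y":0,"z":0,"yaw":0},{"x":0,"y":0,"z":0,"yaw":0}]' -1 12
```

```text
time_s: 58.88
tcp_pos: [0.5081, -0.29, 0.1098]
eef_rot: [-176.8, -0.3, -17.1]
contact_force: [-0.1, 1.0, -0.2]
gripper_width: 0.0305
time_s: 59.3
tcp_pos: [0.5087, -0.2904, 0.1111]
eef_rot: [-176.8, -0.4, -17.1]
contact_force: [0.4, 0.1, -3.3]
gripper_width: 0.0147
```

```bash
I="python3 -m inch"
$I '[{"x":0,"y":0,"z":0,"yaw":1},{"x":0,"y":0,"z":0,"yaw":1},{"x":0,"y":0,"z":0,"yaw":1},{"x":0,"y":0,"z":0,"yaw":1},{"x":0,"y":0,"z":0,"yaw":1}]'
$I '[{"x":0,"y":0,"z":0,"yaw":1},{"x":0,"y":0,"z":0,"yaw":1},{"x":0,"y":0,"z":0,"yaw":1},{"x":0,"y":0,"z":0,"yaw":1},{"x":0,"y":0,"z":0,"yaw":1}]'
$I '[{"x":0,"y":0,"z":0,"yaw":1},{"x":0,"y":0,"z":0,"yaw":1},{"x":0,"y":0,"z":0,"yaw":1},{"x":0,"y":0,"z":0,"yaw":1}]'
```

```text
time_s: 59.72
tcp_pos: [0.5084, -0.2909, 0.1111]
eef_rot: [-176.9, 0.7, -37.8]
contact_force: [0.2, -0.6, -1.2]
gripper_width: 0.0146
time_s: 60.13
tcp_pos: [0.508, -0.2911, 0.1112]
eef_rot: [-177.4, 1.8, -58.8]
contact_force: [0.3, -1.6, -1.9]
gripper_width: 0.0146
time_s: 60.47
tcp_pos: [0.5075, -0.2912, 0.1112]
eef_rot: [-178.1, 2.4, -75.6]
contact_force: [-0.2, 0.4, -1.3]
gripper_width: 0.0142
```

Need −89: 3 more rows, then release and lift.

```bash
I="python3 -m inch"
$I '[{"x":0,"y":0,"z":0,"yaw":1},{"x":0,"y":0,"z":0,"yaw":1},{"x":0,"y":0,"z":0,"yaw":1},{"x":0,"y":0,"z":0,"yaw":0}]'
$I '[{"x":0,"y":0,"z":0,"yaw":0},{"x":0,"y":0,"z":0,"yaw":0},{"x":0,"y":0,"z":0,"yaw":0},{"x":0,"y":0,"z":0,"yaw":0}]' -0.3
$I '[{"x":0,"y":0,"z":-0.4,"yaw":0},{"x":0,"y":0,"z":-0.8,"yaw":0},{"x":0,"y":0,"z":-1,"yaw":0},{"x":0,"y":0,"z":-1,"yaw":0},{"x":0,"y":0,"z":-1,"yaw":0}]'
$I '[{"x":0,"y":1,"z":-0.5,"yaw":0},{"x":0,"y":1,"z":0,"yaw":0},{"x":0,"y":1,"z":0,"yaw":0},{"x":0,"y":0.5,"z":0,"yaw":0},{"x":0,"y":0,"z":0,"yaw":0}]'
python3 - <<'E'
from h import *
q=[]
for n in("top","scene"):
    p,d=snap(n[0]+"14",n);P=pcaps(n,p,d);print(n,"P",P[:,[0,1,4]].round(4).tolist());q.append(p)
    W=cloud(n,d);c=np.array([.507,-.2895])
    m=(np.hypot(W[...,0]-c[0],W[...,1]-c[1])<.032)&(W[...,2]>.108)&(W[...,2]<.13)&(p.max(2)<110)
    Q=plane(n,np.argwhere(m)[:,::-1],.121)[:,:2];w,v=np.linalg.eigh(np.cov(Q.T));print(len(Q),np.degrees(np.arctan2(v[1,1],v[0,1])))
cv2.imwrite("pics/v14.png",np.hstack([cv2.resize(q[0][185:275,200:365],(410,300),interpolation=2),cv2.resize(q[1][110:215,165:320],(390,300),interpolation=2)])[:,:,::-1])
E
```

```text
time_s: 60.8
tcp_pos: [0.5072, -0.2912, 0.1112]
eef_rot: [-178.8, 2.8, -88.4]
contact_force: [0.6, -0.0, -1.6]
gripper_width: 0.0138
time_s: 61.13
tcp_pos: [0.5077, -0.2914, 0.1119]
eef_rot: [-178.7, 2.8, -88.0]
contact_force: [-1.1, 0.3, 0.4]
gripper_width: 0.0296
time_s: 61.55
tcp_pos: [0.502, -0.2956, 0.2171]
eef_rot: [-179.3, 3.0, -87.8]
contact_force: [-0.2, 0.4, 0.3]
gripper_width: 0.0306
time_s: 61.97
tcp_pos: [0.415, -0.3019, 0.2403]
eef_rot: [-178.5, 2.5, -87.5]
contact_force: [-0.3, -0.5, -0.4]
gripper_width: 0.0309
top P [[0.581, 0.053, 0.1878], [0.583, -0.0231, 0.1879]]Traceback (most recent call last):
  File "<stdin>", line 7, in <module>
  File "h.py", line 7, in plane
    P,u=rays(n,px);d=np.c_[u,np.ones(len(u))]@P[:3,:3].T
        ~~~~^^^^^^
  File "h.py", line 4, in rays
    i=r.camera_info(n);u=cv2.undistortPoints(np.float64(px).reshape(-1,1,2),np.array(i["mtx"]),np.array([i["k1"],0,0,0.]))[:,0]
                         ~~~~~~~~~~~~~~~~~~~^^^^^^^^^^^^^^^^^^^^^^^^^^^^^^^^^^^^^^^^^^^^^^^^^^^^^^^^^^^^^^^^^^^^^^^^^^^^^^
cv2.error: OpenCV(4.12.0) /io/opencv/modules/calib3d/src/undistort.dispatch.cpp:347: error: (-215:Assertion failed) CV_IS_MAT(_src) && CV_IS_MAT(_dst) && (_src->rows == 1 || _src->cols == 1) && (_dst->rows == 1 || _dst->cols == 1) && _src->cols + _src->rows - 1 == _dst->rows + _dst->cols - 1 && (CV_MAT_TYPE(_src->type) == CV_32FC2 || CV_MAT_TYPE(_src->type) == CV_64FC2) && (CV_MAT_TYPE(_dst->type) == CV_32FC2 || CV_MAT_TYPE(_dst->type) == CV_64FC2) in function 'cvUndistortPointsInternal'
```

The gripper blocks the top view; use the scene view.

```bash
python3 - <<'E'
from h import *
n="scene";p,d=snap("s15",n);P=pcaps(n,p,d);print(P[:,[0,1,4]].round(4).tolist())
W=cloud(n,d);c=np.array([.507,-.2895])
m=(np.hypot(W[...,0]-c[0],W[...,1]-c[1])<.032)&(W[...,2]>.108)&(W[...,2]<.13)&(p.max(2)<110)
Q=plane(n,np.argwhere(m)[:,::-1],.121)[:,:2];w,v=np.linalg.eigh(np.cov(Q.T));print(len(Q),np.degrees(np.arctan2(v[1,1],v[0,1])))
cv2.imwrite("pics/v15.png",np.hstack([cv2.resize(p[110:215,165:320],(440,300),interpolation=2),cv2.resize(p[120:165,160:210],(333,300),interpolation=2)])[:,:,::-1])
E
```

```text
[[0.5807, 0.0559, 0.1875], [0.5824, -0.0206, 0.1871], [0.5846, -0.1718, 0.1872]]
85 84.97345021141732
```

View pics/v15.png

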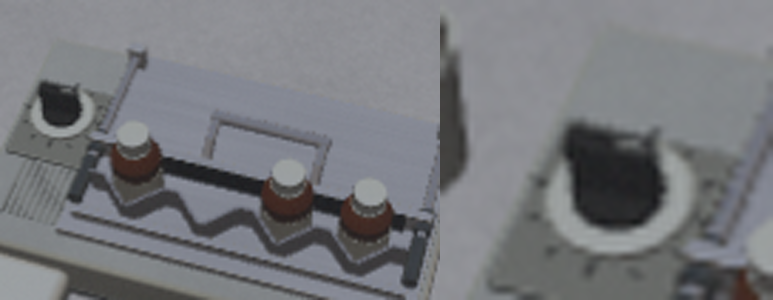

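```bash
python3 -c "
from plant import r
s=r.get_state();print(s['contact_force'],s['time_s']);print(r.close_job())"
```

```text
[ 0.37021714 -0.29854035  0.47706597] 62.0667
the job is handed in; nothing more can be done
None
```

The shaker is loaded and the job is handed in at 62 s of the 210 s allowed. No verdict was reported.

**What I did:** There were three bottles. I drew the clamp bar to its stop and stood them in notches 4, 2 and 1. I pushed each one home with closed fingers, let the bar in while holding its handle, and turned the timer clockwise from about 17° to about 90°.

**Last checks:**
- **Bottles:** all three stand upright with their caps at 0.187 m. They were in line to about 1 mm on average, and the last scene picture shows them unmoved. The individual camera estimates differ by up to about 3 mm, so the 3 mm limit is not proven to the millimetre.
- **Bar:** it rests on the row. The handle stopped about 63 mm in from the stop, where 64 mm was expected.
- **Timer:** the white line points to +y. The gripper let go of the knob at a yaw of −88.4°, where about −89° was wanted. A rough fit in the scene view reads about 6° off, still inside the 9° tolerance.
- **Robot:** it was clear of everything.

**What went wrong on the way:**
- The first bottle was found 22 mm toward the robot and 15 mm to the right of its place after I let go. I gripped it again and put it back.
- That same bottle then touched only one face of its notch, so it needed a second, slanted push.
- The second bottle touched the notch strip once on the way down, and I moved it back before lowering it.
- When the bar came in, it moved bottle 4 about 1.2 mm and bottle 1 about 0.6 mm. They were therefore slightly short of home before clamping, by less than 3 mm as I estimate it.
- The tool slowly tilted by up to 8°. I took this out by pressing the closed fingers against the empty notch.
- The top camera was blocked at the end, so the final check of bottle 4 and the timer comes from the scene camera only.
- I did not measure the other things on the counter at the end.

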